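# Fit the retaining ring on a reamer coupling

### The job

Fit the retaining ring to the reamer coupling that stands in its block: pick the ring off its seat with the ring pliers, without over-spreading it, slide it down over the spindle end and press the spring collar down with it, gently, until the collar stops and the groove is uncovered, then ease the handles so that the ring closes fully home in the groove. Stand the pliers back in their rack and leave everything else where it is.

Things in the scene. Friction and masses are not known exactly. Their poses are not given: they have to be found in the camera images.
- pliers: External ring pliers, steel, black handles, 168 mm long, nose down in the rack. Origin at the pivot (joint block 24 x 22 x 16 mm); z up to the handles, y across them, x the pivot's axis; a half turn about z looks the same. The levers do not cross: squeezing the handles spreads the pins, against a spring. The frame is the +y lever's and leans with it, up to 0.12 rad when squeezed.
- tip_a (a point): End of the pin on the +y jaw, 67.5 mm below the pivot. The pins are 3 mm thick, round-ended, 7.5 mm long; above them the flat jaw ends (10 x 7 mm) bear on the ring's lugs. Pins 27 mm apart with the handles free.
- tip_b (a point): End of the pin on the -y jaw, likewise.
- grip_a (a point): Middle of the outer face of the +y handle, 70 mm above the pivot, a good height for the fingers. The handles are 14 mm wide (x), 9 mm thick, run from 30 to 100 mm above the pivot and lean apart a little: about 61 mm over both here, at rest.
- grip_b (a point): The same on the -y handle. Squeezing the handles by 1 mm here parts the pins by about 0.8 mm. It takes 9 N to start and about 28 N with the ring spread to 0.43 rad.
- ring: Dark spring-steel retaining ring, open in front: bore 27 mm, 3.5 mm thick, about 41 mm over all, an eyed lug at each end. Origin on the underside at the middle of its back, where it flexes; x points to the opening, z up. The frame is the +y half's. It lies flat on its seat.
- ring_arm (a joint): How far the ring is spread, rad: 0 closed (at rest or home in the groove), 0.38 just passes the 30 mm spindle, 0.42 to 0.48 passes freely, above 0.60 the ring is spoiled. It pulls closed with 3 to 8 N at the eyes. The eyes' midpoint is 33 mm ahead of the ring's origin when closed, 29.5 mm at 0.43.
- hole_a (a point): Centre of the +y lug's eye at the top face of the ring. Both eyes are 5 mm wide, go right through, and are 29 mm apart when the ring is closed.
- hole_b (a point): The same on the -y lug.
- ring_mid (a point): Centre of the bore at mid thickness, 16 mm ahead of the ring's origin (the true centre only when closed). To pass the spindle at 0.43 rad the origin belongs 17.8 mm behind the spindle's axis; as the ring closes in the groove the eyes' midpoint moves from 12 to 17 mm ahead of the axis, and the pins should follow it.
- ring_seat: Cream plastic block 80 x 84 x 30 mm on which the ring lies; origin centre of its underside. A 13 mm post, 8 mm high, stands loosely in the ring's bore; a 10 mm wide, 16 mm deep trough under the lugs leaves room for the pins.
- rack: Cream plastic block 54 x 84 x 75 mm that holds the pliers upright; origin centre of its underside, y along its slot.
- rack_slot (a point): Centre of the rack's slot at its top face. Slot 14 mm (x) by 44 mm (y), 66 mm deep. Home, the pliers' joint block rests on the slot's rims and the pivot is 8 mm above this point.
- coupling: Reamer coupling, steel, upright in a cream block 84 x 84 x 30 mm; origin centre of the block's underside, spindle axis is z through it. The shank is stuck fast in the block at a depth that differs each time and is not measured: the spindle end is 92 to 110 mm above the origin. From it down: taper 23 to 30 mm diameter over 8 mm, 30 mm diameter for 6 mm, groove 5 mm wide, 26.6 mm diameter.
- trial_head: Grey plastic trial head, a 36 mm ball with a flat foot; a bystander. Origin under it.
- gallipot: Small steel bowl, 72 mm wide, 40 mm high; a bystander. Origin under it.
- rasp: Small steel rasp, 95 mm long, 14 mm high, lying flat; a bystander. Origin under its blade.
- block_top (a point): Centre of that block's top face, on the axis. The coupling's knurled spring collar (spring_collar), 40 mm diameter, hides the groove: its top is 13 mm below the spindle end. It gives 6 mm downwards (3 N at first, 6 N at last) to a hard stop, level with the groove's lower edge. Do not press it with over 20 N. The ring, once home, keeps it held down.
Not all that is in view belongs to the job. Of the things that look like the pliers, the smaller one is meant. Leave any turquoise look-alike of the ring_seat alone.

How it is judged:
By the outcome, as a careful person would: the job done as asked, in the order asked, and still so for the second after the job is handed in, with the robot touching nothing.
It also fails if it takes over 72 s, if anything falls off the work surface, if the arm or the gripper's body presses on something with over 40 N, if the wrist force passes 120 N, or if a joint passes its speed limit or range.

### The arm

A 6-joint arm with a two-finger parallel gripper is mounted at the origin on the work surface. World frame = base frame: x ahead of the robot, y to its left, z up, the work surface at z = 0. Lengths are in m, angles in rad, forces in N, time in s.
With the tool pointing down it reaches from about 0.3 to 0.775 m from the base axis. Payload 14.6 kg.
Tool frame: the origin (TCP) lies midway between the tips of the shut fingers; the grasp point (between the pads) lies ctrl.pinch_z behind it (ctrl.pinch_z is the distance from the TCP to the grasp point, in m); z points along the fingers, y is the line along which they close (so a half turn about z gives the same grasp; the last joint's range is limited). The gripper opens to 85 mm and grips with 20 to 120 N. Pads are 22 mm wide; open, the fingers measure 114 mm over their backs; the gripper's body (76 mm by 85 mm) begins 54 mm behind the grasp point. The pads swing forward as they close: fully open they stand 13 mm farther back than shut.
Start: joints at [1.257, 0.3, 1.521, -0, 1.321, -0.067], TCP at [0.134, 0.533, 0.231] pointing down, gripper open.
Joint ranges: [-3.03, 3.03], [-0.79, 2.21], [0.23, 2.52], [-1.04, 4.18], [0, 3.07], [-2.55, 2.55]. Speed limits (rad/s): [2.22, 2.22, 2.57, 3.14, 3.14, 3.14].

### API

Orientations are given as a rotation vector (axis times angle).
In Python, from plant import ctrl gives the robot as it stands.
- The arm moves only by the shell command python3 -m crank 'ROWS' [FORCE]. ROWS is JSON, a list of rows, each a list of 3 entries, a list of its own where there are three numbers: the shift along the tool's x, y, z in m, then the turn, a rotation vector about the tool's x, y, z in units of 6 degrees (1.0 is 6 degrees), then the closure, from 0 (fully open) to 1 (shut). A call has 1 to 20 rows; each row shifts and turns the commanded pose from where the row before left it, along the tool's axes as they then stand; what a row does not reach is not made up. A row lasts 1/8 s, in which the tool goes at most 62.5 mm and 10.7 degrees, less where a joint would pass 70% of its speed; a pose out of reach is approached as far as the arm can. A call with a gripper value outside its range is refused whole. The fingers move at their own pace and stop on an object; FORCE is the grip in N (left out, the last holds). Time passes only in rows, so rows that do not move let the fingers close. It gives the time, the measured TCP pose, the force, the opening and the grip force at its end, in the units of the state.
- ctrl.get_state(): the state, without advancing time (a new reading comes with each control period).
- ctrl.snapshot(name): name is "scene" or "top"; returns a dict with "image" (400x640x3 uint8, red, green, blue), "intrinsics" (3x3 intrinsics, pixels), "R" (3x3) and "t" (3): a world point X has camera coordinates R X + t. Camera axes: x right, y down, z forward; pixel columns grow to the right and rows downward; lengths in m; the calibration is good to about 2 mm. A picture is of the moment at which its call begins. There is no depth.
- ctrl.sign_off(): hands the job in; it is judged then, once.
The state is a dict: "t": time; "joint_pos": joint angles; "qd": joint speeds; "joint_efforts": joint torques, N m; "tool_pos": TCP position; "eef_rot": TCP orientation; "force": force on the tool from outside, world axes, zero at the start; "moment": the same for the moment, N m; "width": opening from 0.0 (shut) to 1.0 (fully open); "grasp_force": force on a finger pad.
Only numpy, scipy, OpenCV 4.12 (cv2) and the standard library are available. Lean on these libraries where they do the work, as an engineer would, in place of code of your own. Each camera call takes 0.05 s, during which the arm holds its last target. There are 200 camera calls.

## Working session

There is one attempt and no reset: what is moved stays moved. The work goes in short steps, Python scripts to look and compute and a shell command to move; the robot and the scene stay as the last step left them, time stands still between calls to the robot, and variables do not carry over. Pictures are saved under pics/ and viewed, at most 10 in all, crops included, and the job is handed in when it is done.

```bash
ls; mkdir -p pics
python3 - <<'E'
from plant import ctrl
import cv2
print(ctrl.get_state(), ctrl.pinch_z)
for n in("scene","top"):
    s=ctrl.snapshot(n); cv2.imwrite(f"pics/{n}0.png",s["image"][:,:,::-1]); print(n,s["intrinsics"],s["R"],s["t"])
E
```

```text
pics
{'t': 0.0, 'joint_pos': array([ 1.25738020e+00,  3.00526189e-01,  1.52161136e+00, -2.59542171e-05,
        1.32070906e+00, -6.66101184e-02]), 'qd': array([-0.00066828,  0.00218469,  0.00071967,  0.00057976, -0.00089398,
       -0.00180055]), 'joint_efforts': array([-1.99611903e-03, -5.43500447e+01, -3.61786151e+01, -1.64672256e-04,
        4.11796922e-03,  3.51188748e-05]), 'tool_pos': array([0.1343072 , 0.53309433, 0.23067829]), 'eef_rot': array([-3.86662539e-01, -3.11749255e+00,  1.94158167e-03]), 'force': array([ 0.71522883, -0.42724682, -0.87119183]), 'moment': array([-0.02959732,  0.04074245,  0.03033379]), 'grasp_force': 0.0, 'width': 1.0014711647754813} 0.0187
scene [[460.73003293   0.         313.54450075]
 [  0.         460.73003293 195.85083989]
 [  0.           0.           1.        ]] [[-0.52816841  0.84901246 -0.01469597]
 [ 0.51248663  0.30492169 -0.80273297]
 [-0.67704918 -0.43150969 -0.59615753]] [ 0.24682608 -0.2201924   1.34556994]
top [[454.77938605   0.         313.27732479]
 [  0.         454.77938605 199.0278217 ]
 [  0.           0.           1.        ]] [[ 0.0427821  -0.99907976  0.00305374]
 [-0.97771905 -0.04249574 -0.20557133]
 [ 0.20551193  0.00580907 -0.97863737]] [0.03625934 0.5648331  0.87941274]
```

Run:
```python
import cv2
for n in("scene","top"):
    im=cv2.imread(f"pics/{n}0.png"); cv2.imwrite(f"pics/{n}0b.png",cv2.resize(im,(800,500),interpolation=cv2.INTER_CUBIC))
```

```text
(no output)
```

View pics/scene0.png

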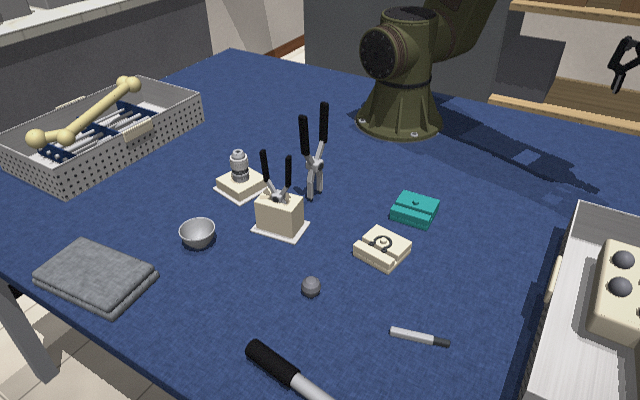

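View pics/top0.png

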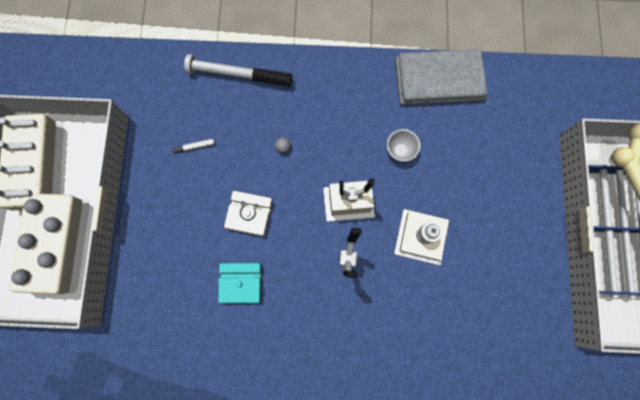

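Two candidate pliers: one in the cream rack (scene 275,180; top 353,192) and a larger free-standing one (scene 315,150; top 349,255). The smaller, racked one fits. The ring seats are cream with a ring (scene 383,247; top 248,213) and a turquoise look-alike (scene 415,209), which stays untouched. I'll confirm this in enlarged crops.

Run:
```python
import cv2
a=cv2.imread("pics/top0.png")[165:285,217:457]; cv2.imwrite("pics/ct.png",cv2.resize(a,None,fx=3.3333,fy=3.3333,interpolation=cv2.INTER_CUBIC))
a=cv2.imread("pics/scene0.png")[120:275,210:416]; cv2.imwrite("pics/cs.png",cv2.resize(a,None,fx=3.8,fy=3.8,interpolation=cv2.INTER_CUBIC))
```

```text
(no output)
```

View pics/ct.png

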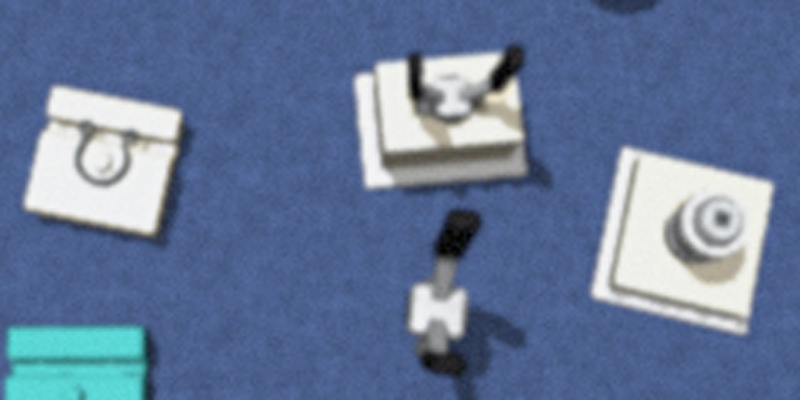

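View pics/cs.png

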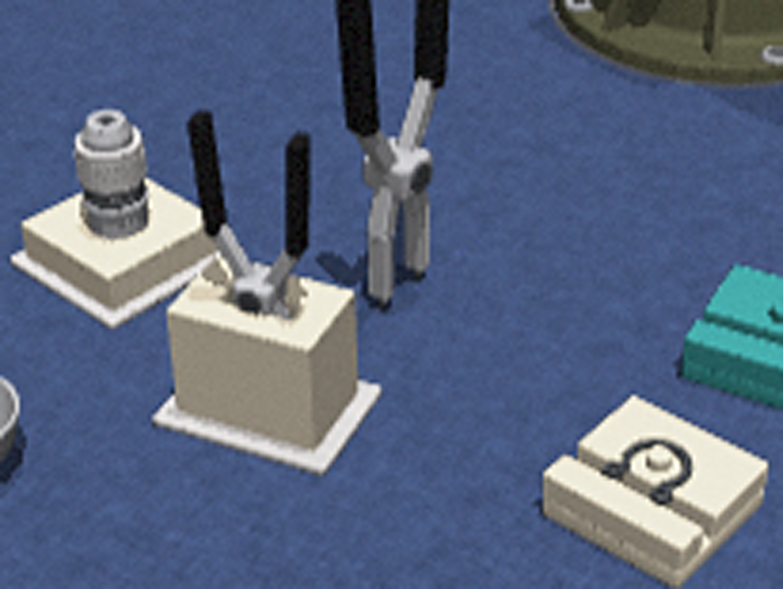

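The top view shows the racked pliers (crop 450,95) and the free-standing larger ones (440,300). The ring's eyes are at (87,128) and (133,135), opening towards the trough, and the spindle end is at (722,217). The scene crop confirms that the racked pliers are the smaller ones and that the ring lies on the cream seat.

```bash
cat > h.py <<'E'
import numpy as np
from scipy.optimize import least_squares
C={"top":(np.array([[454.77938605,0,313.27732479],[0,454.77938605,199.0278217],[0,0,1]]),np.array([[0.0427821,-0.99907976,0.00305374],[-0.97771905,-0.04249574,-0.20557133],[0.20551193,0.00580907,-0.97863737]]),np.array([0.03625934,0.5648331,0.87941274])),
"scene":(np.array([[460.73003293,0,313.54450075],[0,460.73003293,195.85083989],[0,0,1]]),np.array([[-0.52816841,0.84901246,-0.01469597],[0.51248663,0.30492169,-0.80273297],[-0.67704918,-0.43150969,-0.59615753]]),np.array([0.24682608,-0.2201924,1.34556994]))}
def proj(n,X):
    K,R,t=C[n]; p=(np.atleast_2d(X)@R.T+t)@K.T; return p[:,:2]/p[:,2:]
def ray(n,uv,z):
    K,R,t=C[n]; d=R.T@np.linalg.solve(K,[uv[0],uv[1],1]); o=-R.T@t; return o+d*(z-o[2])/d[2]
def tri(a,b):
    r=least_squares(lambda X:np.r_[proj("top",X)[0]-a,proj("scene",X)[0]-b],[.45,0,.1]); return r.x,r.fun
T=lambda u,v:np.array([217+u/3.3333-.35,165+v/3.3333-.35])
S=lambda u,v:np.array([210+u/3.8-.37,120+v/3.8-.37])
def Rz(a): return np.array([[np.cos(a),-np.sin(a),0],[np.sin(a),np.cos(a),0],[0,0,1]])
def fit(pts,p0):  # pts: (cam,uv,local xyz) ; pose x,y,yaw
    f=lambda p:np.concatenate([proj(c,Rz(p[2])@l+[p[0],p[1],0])[0]-uv for c,uv,l in pts])
    r=least_squares(f,p0,loss="soft_l1"); return r.x,f(r.x).reshape(-1,2)
E
python3 - <<'E'
from h import *
np.set_printoptions(precision=4,suppress=True)
print("spindle",*tri(T(722,217),S(106,118)))
print("eyes",tri(T(87,128),S(612,468)),tri(T(133,135),S(660,495)))
print("pivot-ish",*tri(T(450,95),S(262,285)))
print("handle tops",tri(T(414,58),S(201,115)),tri(T(515,50),S(298,138)))
print("big pliers feet",ray("scene",S(380,303),0),ray("scene",S(422,275),0), "tops", ray("top",T(463,218),.22),ray("top",T(440,362),.22))
# rack: world x,y rough, corners
A=np.array
def box(n,lst,hx,hy,z,p0):
    for zz in z:
        p,r=fit([(c,uv,A([sx*hx,sy*hy,zz])) for c,uv,sx,sy in lst],p0); print(n,zz,p,"rms",np.sqrt((r**2).mean())); 
    print(r.round(1).tolist())
# local x toward +x world (up in top image), y left
box("rack",[("top",T(376,63),1,1),("top",T(514,53),1,-1),("top",T(525,140),-1,-1),("top",T(386,155),-1,1),("scene",S(355,292),-1,1),("scene",S(310,349),1,1),("scene",S(168,312),1,-1)],.027,.042,(.07,.075,.08),[.45,0,0])
box("seat",[("top",T(50,87),1,1),("top",T(183,108),1,-1),("top",T(160,237),-1,-1),("top",T(25,208),-1,1),("scene",S(632,397),-1,-1),("scene",S(767,462),-1,1)],.04,.042,(.026,.03,.034),[.45,.15,0])
box("coup",[("top",T(637,152),1,1),("top",T(773,183),1,-1),("top",T(748,320),-1,-1),("top",T(612,290),-1,1),("scene",S(22,222),1,-1),("scene",S(110,277),1,1)],.042,.042,(.026,.03,.034),[.45,-.15,0])
E
```

```text
spindle [ 0.5025 -0.1741  0.1047] [ 0.0199 -0.0129  0.0264  0.0058]
eyes (array([0.5563, 0.1946, 0.0456]), array([ 6.2835, -2.4585,  6.0059,  0.1193])) (array([0.5466, 0.1939, 0.02  ]), array([-5.9017,  2.2995, -5.6462, -0.1043]))
pivot-ish [ 0.5717 -0.0155  0.0879] [-0.1665  0.0927 -0.1864 -0.0284]
handle tops (array([ 0.5803, -0.0076,  0.1928]), array([11.344 , -6.5082, 13.231 ,  2.1834])) (array([ 0.5651, -0.0229,  0.1767]), array([-11.5107,   6.6273, -13.6449,  -2.2726]))
big pliers feet [ 0.4557 -0.0177  0.    ] [ 0.4187 -0.0108  0.    ] tops [ 0.4788 -0.0135  0.22  ] [ 0.4068 -0.0038  0.22  ]
rack 0.07 [ 0.57   -0.018   0.1452] rms 1.0823941226587939
rack 0.075 [ 0.57   -0.0173  0.1388] rms 0.3883459348419179
rack 0.08 [ 0.5703 -0.0165  0.1287] rms 0.9084117555009946
[[0.2, 0.1], [-0.1, -0.4], [-0.4, -0.5], [-0.3, -1.5], [0.4, -1.6], [0.2, -1.3], [-0.3, -2.0]]
seat 0.026 [ 0.534   0.1973 -0.1289] rms 0.8075508117875366
seat 0.03 [ 0.5344  0.1973 -0.1321] rms 0.7007094981786602
seat 0.034 [ 0.5341  0.1969 -0.1356] rms 1.1041548828859862
[[0.8, -0.5], [-0.3, 0.1], [-0.9, -1.7], [0.2, -0.1], [-0.4, -2.3], [1.0, -1.9]]
coup 0.026 [ 0.5004 -0.1765 -0.1908] rms 1.2621118503078115
coup 0.03 [ 0.5006 -0.1755 -0.1906] rms 0.8940270958233035
coup 0.034 [ 0.5014 -0.1741 -0.1868] rms 0.7888986794263143
[[0.6, 0.9], [-0.9, 0.6], [-0.2, -1.3], [0.6, -1.6], [-0.0, -0.2], [0.5, -0.4]]
```

```bash
cat >> h.py <<'E'
import cv2
def samp(g,uv): return cv2.remap(g,uv[:,0].astype(np.float32)[:,None],uv[:,1].astype(np.float32)[:,None],cv2.INTER_CUBIC)[:,0]
def ringfit(gs,z,p0,cams=("top","scene")):
    from scipy.optimize import minimize
    a=np.linspace(np.radians(65),np.radians(295),80); e=np.linspace(0,2*np.pi,12)
    def P(p,l): return l@Rz(p[2])[:,:2].T[:2]+[p[0],p[1],0] if 0 else np.c_[l@Rz(p[2])[:2,:2].T+p[:2],np.full(len(l),z)]
    c=lambda r:np.c_[r*np.cos(a),r*np.sin(a)]
    lug=np.vstack([np.c_[17+1.5*np.cos(e),s*14.5+1.5*np.sin(e)] for s in(1,-1)])/1000
    def cost(p): return sum(samp(gs[n],proj(n,P(p,c(.0148)))).mean()*2+.6*samp(gs[n],proj(n,P(p,lug))).mean()-samp(gs[n],proj(n,P(p,c(.0185)))).mean()-samp(gs[n],proj(n,P(p,c(.0112)))).mean() for n in cams)
    r=min((minimize(cost,np.array(p0)+[dx,dy,0],method="Nelder-Mead",options=dict(initial_simplex=np.array(p0)+[dx,dy,0]+np.vstack([np.zeros(3),np.diag([.003,.003,.1])]),xatol=1e-5,fatol=1e-4)) for dx in(-.002,.002) for dy in(-.002,.002)),key=lambda r:r.fun)
    return r.x,r.fun
E
python3 - <<'E'
from h import *
np.set_printoptions(precision=4,suppress=True)
e1=tri(T(87,128),S(660,495));e2=tri(T(133,135),S(612,468)); print("eyes",e1,e2)
print("handle tops",tri(T(414,58),S(298,138)),tri(T(515,50),S(201,115)))
gs={n:cv2.cvtColor(cv2.imread(f"pics/{n}0.png"),cv2.COLOR_BGR2GRAY).astype(np.float32) for n in C}
p0=[.534,.197,-.13]
for cams in (("top",),("scene",),("top","scene")): print(cams,ringfit(gs,.0335,p0,cams))
from plant import ctrl
s=ctrl.get_state()
from scipy.spatial.transform import Rotation as Q
print(Q.from_rotvec(s["eef_rot"]).as_matrix())
E
```

```text
eyes (array([0.5535, 0.2087, 0.0324]), array([ 0.4087, -0.1556,  0.386 ,  0.0042])) (array([0.5496, 0.1798, 0.0337]), array([ 0.0327, -0.0131,  0.0316,  0.0009]))
handle tops (array([0.5695, 0.0117, 0.1849]), array([ 0.0118, -0.0065,  0.0136,  0.002 ])) (array([ 0.5761, -0.0422,  0.1848]), array([-0.1628,  0.0977, -0.1949, -0.036 ]))
('top',) (array([ 0.5331,  0.1981, -0.1382]), np.float64(-99.99909973144531))
('scene',) (array([ 0.5349,  0.1974, -0.0219]), np.float64(-209.24583435058594))
('top', 'scene') (array([ 0.5337,  0.1978, -0.1621]), np.float64(-288.4306945800781))
[[-0.9697  0.2443 -0.0003]
 [ 0.2443  0.9697 -0.0011]
 [ 0.0001 -0.0011 -1.    ]]
```

```bash
cat >> h.py <<'E'
from scipy.spatial.transform import Rotation as Q
def plan(xyz,yaw=None):
    "yaw: angle of tool y axis relative to world y. prints turn then shift in turned tool frame, mm"
    from plant import ctrl
    s=ctrl.get_state(); R=Q.from_rotvec(s["eef_rot"]).as_matrix()
    cur=np.arctan2(-R[0,1],R[1,1]); yaw=cur if yaw is None else yaw
    # fully vertical target with this yaw
    Rt=np.array([[-np.cos(yaw),-np.sin(yaw),0],[-np.sin(yaw),np.cos(yaw),0],[0,0,-1]])
    rv=Q.from_matrix(R.T@Rt).as_rotvec(degrees=True)/6
    print("turn",rv.round(3),"shift mm",(1000*Rt.T@(np.array(xyz)-s["tool_pos"])).round(2),"F",s["force"].round(2),"w",round(85*s["width"],2),"gf",round(s["grasp_force"],1),"t",s["t"],"pos",s["tool_pos"].round(4),"yaw",round(cur,4))
E
python3 -c "
from h import *
plan([.572,-.0155,.245],.135)"
```

```text
turn [-1.000e-02 -3.000e-03 -3.646e+00] shift mm [-359.88 -602.54  -14.24] F [ 0.78 -0.29  0.11] w 84.91 gf 0.0 t 0.1 pos [0.1343 0.5331 0.2308] yaw -0.2468
```

```bash
python3 -m crank '[[[0,0,-0.005],[0,0,-1.215],0],[[0,0,-0.005],[0,0,-1.215],0],[[0,0,-0.004],[0,0,-1.216],0],[[-0.02,-0.033,0],[0,0,0],0],[[-0.03,-0.0502,0],[0,0,0],0],[[-0.03,-0.0502,0],[0,0,0],0],[[-0.03,-0.0502,0],[0,0,0],0],[[-0.03,-0.0502,0],[0,0,0],0],[[-0.03,-0.0502,0],[0,0,0],0],[[-0.03,-0.0502,0],[0,0,0],0],[[-0.03,-0.0502,0],[0,0,0],0],[[-0.03,-0.0502,0],[0,0,0],0],[[-0.03,-0.0502,0],[0,0,0],0],[[-0.03,-0.0502,0],[0,0,0],0],[[-0.03,-0.0502,0],[0,0,0],0],[[-0.01,-0.0175,0],[0,0,0],0],[[0,0,0],[0,0,0],0]]' 40; python3 -c "
from h import *
plan([.572,-.0155,.128],.135)"
```

```text
t: 2.22
tool_pos: [0.5723, -0.016, 0.2446]
eef_rot: [0.21, -3.133, -0.0]
force: [-1.0, 1.2, -0.2]
width: 0.998
grasp_force: 0.0
turn [ 0.003 -0.012 -0.012] shift mm [  0.2    0.53 116.55] F [-1.05  1.17 -0.2 ] w 84.8 gf 0.0 t 2.225 pos [ 0.5723 -0.016   0.2446] yaw 0.1337
```

```bash
python3 -m crank '[[[0,0.0005,0.025],[0,0,0],0],[[0,0,0.03],[0,0,0],0],[[0,0,0.03],[0,0,0],0],[[0,0,0.02],[0,0,0],0],[[0,0,0.0115],[0,0,0],0.1],[[0,0,0],[0,0,0],0.2],[[0,0,0],[0,0,0],0.27],[[0,0,0],[0,0,0],0.27]]' 40; python3 -c "
from h import *
plan([.572,-.0155,.128],.135)"
```

```text
t: 3.22
tool_pos: [0.5725, -0.0149, 0.1297]
eef_rot: [-0.212, 3.133, -0.0]
force: [-0.6, 0.7, 2.7]
width: 0.731
grasp_force: 3.2
turn [-0.003  0.014  0.   ] shift mm [ 0.58 -0.55  1.74] F [-0.58  0.68  2.7 ] w 62.15 gf 3.2 t 3.225 pos [ 0.5725 -0.0149  0.1297] yaw 0.135
```

```bash
python3 -m crank '[[[0,0,0],[0,0,0],0.29],[[0,0,0],[0,0,0],0.3],[[0,0,0],[0,0,0],0.3],[[0,0,0],[0,0,0],0.3]]' 60; python3 -c "
from h import *
plan([.572,-.0155,.128],.135)"
```

```text
t: 3.72
tool_pos: [0.5727, -0.015, 0.1301]
eef_rot: [-0.212, 3.132, -0.0]
force: [-0.5, 0.4, 6.9]
width: 0.705
grasp_force: 2.9
turn [-0.004  0.021 -0.001] shift mm [ 0.8  -0.39  2.09] F [-0.54  0.41  6.93] w 59.9 gf 2.9 t 3.725 pos [ 0.5727 -0.015   0.1301] yaw 0.1349
```

```bash
python3 -m crank '[[[0,0,-0.001],[0,0,0],0.31],[[0,0,-0.0005],[0,0,0],0.32],[[0,0,-0.0005],[0,0,0],0.33],[[0,0,0],[0,0,0],0.33],[[0,0,0],[0,0,0],0.33]]' 60; python3 -c "
from h import *
plan([.572,-.0155,.128],.135)"
```

```text
t: 4.35
tool_pos: [0.5723, -0.015, 0.131]
eef_rot: [-0.212, 3.134, -0.0]
force: [-0.4, -0.6, 5.0]
width: 0.672
grasp_force: 6.6
turn [-0.002  0.005  0.001] shift mm [ 0.39 -0.47  3.01] F [-0.43 -0.59  5.  ] w 57.11 gf 6.6 t 4.35 pos [ 0.5723 -0.015   0.131 ] yaw 0.1351
```

```bash
python3 -m crank '[[[0,0,-0.003],[0,0,0],0.33],[[0,0,-0.007],[0,0,0],0.33],[[0,0,-0.02],[0,0,0],0.33],[[0,0,-0.03],[0,0,0],0.33],[[0,0,-0.03],[0,0,0],0.33],[[0,0,-0.01],[0,0,0],0.33],[[0,0,0],[0,0,0],0.33]]' 60
python3 - <<'E'
from h import *
from plant import ctrl
plan([.5515,.1943,.2],-.134)
v=[]
for n in("scene","top"):
    s=ctrl.snapshot(n)["image"][:,:,::-1]; cv2.imwrite(f"pics/{n}1.png",s)
    a=s[90:240,220:370] if n=="scene" else s[140:260,290:410]
    v.append(cv2.resize(a,(400,400),interpolation=cv2.INTER_CUBIC))
cv2.imwrite("pics/v1.png",np.hstack(v))
E
```

```text
t: 5.22
tool_pos: [0.5721, -0.0149, 0.2306]
eef_rot: [-0.212, 3.134, -0.0]
force: [-0.0, -0.9, -2.4]
width: 0.671
grasp_force: 5.8
turn [-0.     0.     2.569] shift mm [ 48.34 204.58  30.59] F [-0.03 -0.86 -2.38] w 57.07 gf 5.8 t 5.225 pos [ 0.5721 -0.0149  0.2306] yaw 0.1351
```

View pics/v1.png

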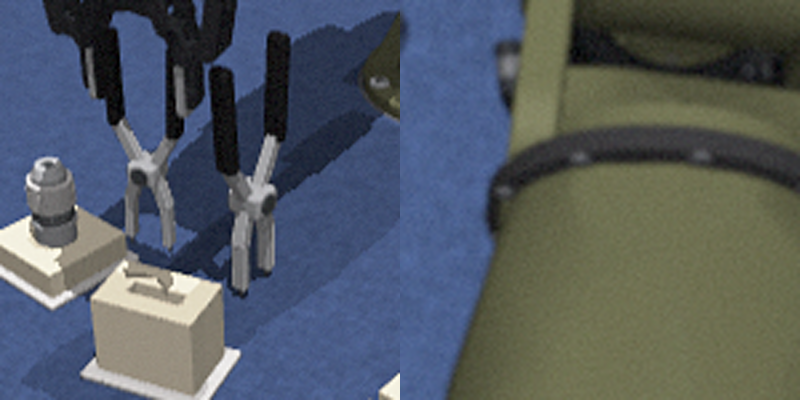

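```bash
python3 -m crank '[[[0,0,0],[0,0,0.85],0.33],[[0,0,0],[0,0,0.86],0.33],[[0,0,0],[0,0,0.86],0.33],[[0.005,0.022,0],[0,0,0],0.33],[[0.009,0.0375,0],[0,0,0],0.33],[[0.009,0.0375,0.01],[0,0,0],0.33],[[0.009,0.0375,0.01],[0,0,0],0.33],[[0.009,0.0375,0.01],[0,0,0],0.33],[[0.0055,0.024,0.015],[0,0,0],0.33],[[0.002,0.0086,0.01],[0,0,0],0.33],[[0,0,0],[0,0,0],0.33],[[0,0,0],[0,0,0],0.33]]' 60
python3 - <<'E'
from h import *
from plant import ctrl
plan([.5515,.1943,.1605],-.134)
s=ctrl.snapshot("scene")["image"][:,:,::-1]; cv2.imwrite("pics/scene2.png",s)
v=[cv2.resize(s[165:275,340:430],(490,599),interpolation=cv2.INTER_CUBIC)]
cv2.imwrite("pics/v2.png",np.hstack(v))
st=ctrl.get_state(); R=Q.from_rotvec(st["eef_rot"]).as_matrix()
for z in (.048,.1155): 
  for y in (-.0145,0,.0145): print(z,y,((proj("scene",st["tool_pos"]+R@[0,y,z])-[340,165]+.5)*5.445).round(1))
for y in (-.0145,.0145): print("eye",((proj("scene",Rz(-.134)@[.017,y,0]+[.5347,.1965,.0335])-[340,165]+.5)*5.445).round(1))
E
```

```text
t: 6.82
tool_pos: [0.5518, 0.1934, 0.1761]
eef_rot: [0.212, 3.134, -0.0]
force: [0.3, -0.1, -1.4]
width: 0.674
grasp_force: 5.6
turn [-0.     0.003 -0.01 ] shift mm [ 0.4   0.83 15.59] F [ 0.3  -0.08 -1.4 ] w 57.31 gf 5.6 t 6.825 pos [0.5518 0.1934 0.1761] yaw -0.135
0.048 -0.0145 [[184.8 211.3]]
0.048 0 [[222.3 228.3]]
0.048 0.0145 [[260.6 245.6]]
0.1155 -0.0145 [[172.4 367.6]]
0.1155 0 [[208.  385.1]]
0.1155 0.0145 [[244.3 403. ]]
eye [[170.2 426.8]]
eye [[240.7 462.6]]
```

View pics/v2.png

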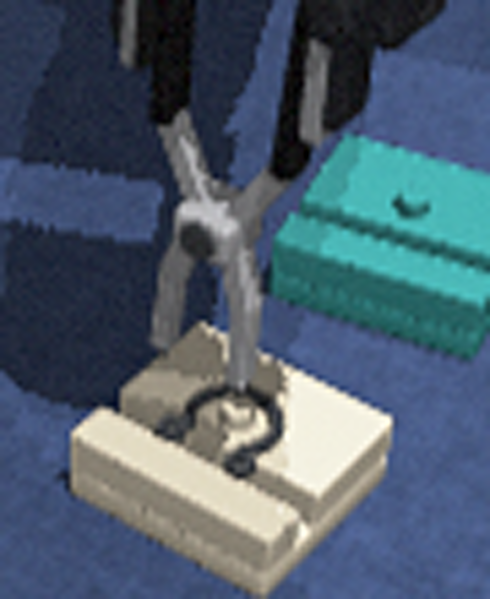

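```bash
python3 -m crank '[[[0.0005,0.001,0.01],[0,0,0],0.32],[[0,0,0.01],[0,0,0],0.315],[[0,0,0.003],[0,0,0],0.315],[[0,0,0],[0,0,0],0.315],[[0,0,0],[0,0,0],0.315]]' 60
python3 - <<'E'
from h import *
from plant import ctrl
plan([.5515,.1943,.1525],-.134)
s=ctrl.snapshot("scene")["image"][:,:,::-1]; cv2.imwrite("pics/scene3.png",s)
cv2.imwrite("pics/v3.png",cv2.resize(s[205:265,350:410],(600,600),interpolation=cv2.INTER_CUBIC))
st=ctrl.get_state(); R=Q.from_rotvec(st["eef_rot"]).as_matrix()
for z in (.108,.1155): 
  for y in (-.0145,.0145): print(z,y,((proj("scene",st["tool_pos"]+R@[0,y,z])-[350,205]+.5)*10).round(1))
for y in (-.0145,.0145): print("eye",((proj("scene",Rz(-.134)@[.017,y,0]+[.5347,.1965,.0335])-[350,205]+.5)*10).round(1))
E
```

```text
t: 7.5
tool_pos: [0.5512, 0.1954, 0.1531]
eef_rot: [0.21, 3.134, 0.0]
force: [0.1, 0.4, -1.9]
width: 0.687
grasp_force: 4.5
turn [ 0.002  0.004 -0.001] shift mm [-0.42 -1.06  0.55] F [ 0.05  0.43 -1.89] w 58.42 gf 4.5 t 7.5 pos [0.5512 0.1954 0.1531] yaw -0.1341
0.108 -0.0145 [[222.6 339.7]]
0.108 0.0145 [[353.5 405.2]]
0.1155 -0.0145 [[220.2 369.3]]
0.1155 0.0145 [[350.4 435. ]]
eye [[212.5 383.9]]
eye [[342.1 449.7]]
```

View pics/v3.png

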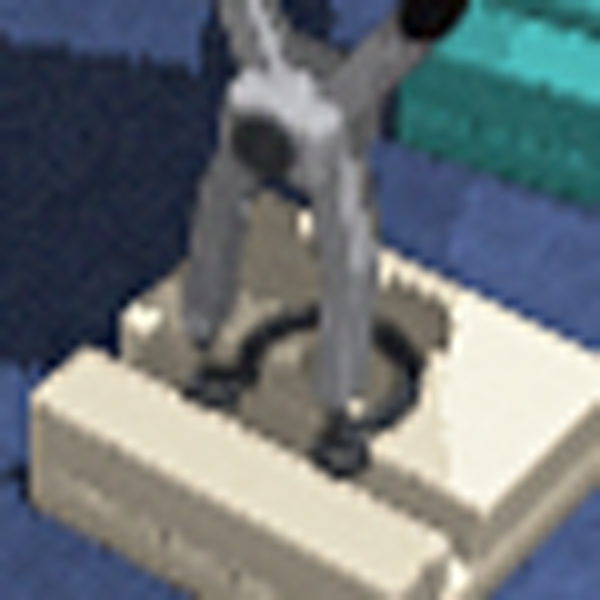

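The picture shows the jaw ends at about (200,338) and (342,402), with the eyes at (213,388) and (342,452). I'll check the camera-to-tool offset using the pivot knob.

Run:
```python
from h import *
yw=-.134
def R(yaw): return np.array([[-np.cos(yaw),-np.sin(yaw),0],[-np.sin(yaw),np.cos(yaw),0],[0,0,-1]])
for nm,t,yaw,obs in (("v1",[.5721,-.0149,.2306],.135,[220+145/400*150-.3,90+172*.375-.3]),("v2",[.5518,.1934,.1761],-.135,[340+197/5.445-.4,165+238/5.445-.4]),("v3",[.5512,.1954,.1531],-.134,[350+262/10-.45,205+142/10-.45])):
    P=np.array(t)+R(yaw)@[-.013,0,.048]; p=proj("scene",P)[0]; print(nm,p.round(2),np.round(obs,2),(obs-p).round(2))
# does pliers model silhouettes: 7/10 jaw bottom face centre
im=cv2.imread("pics/scene3.png"); 
# crop 20x of lug area, contrast-stretched
a=im[230:256,366:392]; a=cv2.resize(a,(600,600),interpolation=cv2.INTER_LANCZOS4); a=cv2.convertScaleAbs(a,alpha=1.6); cv2.imwrite("pics/v3b.png",a)
```

```text
v1 [272.18 157.21] [274.08 154.2 ] [ 1.9  -3.01]
v2 [376.23 210.06] [375.78 208.31] [-0.45 -1.75]
v3 [376.54 220.41] [375.75 218.75] [-0.79 -1.66]
```

View pics/v3b.png

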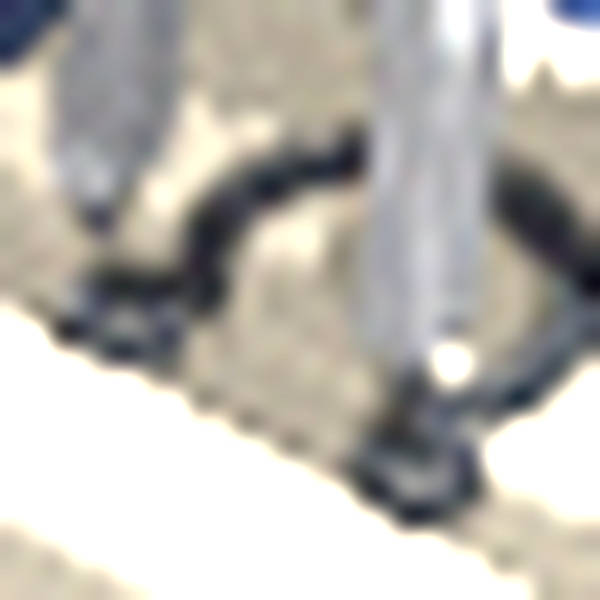

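The enlarged crop shows the eyes at about (120,312) and (415,475) and the pin ends at about (98,225) and (412,388). Next I'll find the pivot knob to sub-pixel accuracy in all four scene images, to separate a camera offset from pliers slip.

Run:
```python
from h import *
def R(yaw): return np.array([[-np.cos(yaw),-np.sin(yaw),0],[-np.sin(yaw),np.cos(yaw),0],[0,0,-1]])
rows=[("scene0",[.5717,-.0155,.131],.135,[275.9,198.0]),("scene1",[.5721,-.0149,.2306],.135,[274.1,154.3]),("scene2",[.5518,.1934,.1761],-.135,[375.8,208.4]),("scene3",[.5512,.1954,.1531],-.134,[375.75,218.75])]
for nm,t,yaw,g in rows:
    im=cv2.cvtColor(cv2.imread(f"pics/{nm}.png"),cv2.COLOR_BGR2GRAY).astype(float)
    c=np.array(g)
    for _ in range(6):
        yy,xx=np.mgrid[int(c[1])-6:int(c[1])+8,int(c[0])-6:int(c[0])+8]
        w=np.clip(95-im[yy,xx],0,None)*np.exp(-((xx-c[0])**2+(yy-c[1])**2)/(2*2.2**2)); c=np.array([(w*xx).sum(),(w*yy).sum()])/w.sum()
    p=proj("scene",np.array(t)+R(yaw)@[-.012,0,.048])[0]; print(nm,"guess",g,"cent",c.round(2),"model",p.round(2),"res",(c-p).round(2))
```

```text
scene0 guess [275.9, 198.0] cent [275.  199.3] model [275.74 199.93] res [-0.74 -0.63]
scene1 guess [274.1, 154.3] cent [271.91 156.88] model [272.43 156.94] res [-0.52 -0.06]
scene2 guess [375.8, 208.4] cent [375.46 209.72] model [376.54 209.79] res [-1.09 -0.07]
scene3 guess [375.75, 218.75] cent [375.55 219.71] model [376.85 220.13] res [-1.31 -0.42]
```

```bash
python3 -m crank '[[[-0.001,0.0028,0],[0,0,0],0.305],[[0,0,0.001],[0,0,0],0.305],[[0,0,0.001],[0,0,0],0.305],[[0,0,0],[0,0,0],0.305],[[0,0,0],[0,0,0],0.305]]' 60; python3 -m crank '[[[0,0,0.001],[0,0,0],0.305],[[0,0,0.001],[0,0,0],0.305],[[0,0,0.001],[0,0,0],0.305],[[0,0,0],[0,0,0],0.305]]' 60;  python3 -m crank '[[[0,0,0.001],[0,0,0],0.305],[[0,0,0.0005],[0,0,0],0.305],[[0,0,0],[0,0,0],0.305]]' 60
```

```text
t: 8.18
tool_pos: [0.5524, 0.198, 0.1508]
eef_rot: [-0.211, -3.135, 0.0]
force: [-0.2, -0.5, -2.4]
width: 0.693
grasp_force: 4.5
t: 8.68
tool_pos: [0.5524, 0.198, 0.1477]
eef_rot: [-0.211, -3.134, 0.0]
force: [0.6, -0.1, -2.2]
width: 0.692
grasp_force: 4.5
t: 9.05
tool_pos: [0.5524, 0.198, 0.1462]
eef_rot: [-0.211, -3.134, 0.0]
force: [-1.2, 0.8, -1.3]
width: 0.699
grasp_force: 4.5
```

```bash
python3 -m crank '[[[0,0,0.001],[0,0,0],0.305],[[0,0,0.0005],[0,0,0],0.305],[[0,0,0],[0,0,0],0.305]]' 60; python3 -m crank '[[[0,0,0.001],[0,0,0],0.305],[[0,0,0.0005],[0,0,0],0.305],[[0,0,0],[0,0,0],0.305]]' 60;  python3 -m crank '[[[0,0,0.001],[0,0,0],0.305],[[0,0,0],[0,0,0],0.305]]' 60
```

```text
t: 9.43
tool_pos: [0.5524, 0.198, 0.1447]
eef_rot: [-0.21, -3.134, 0.0]
force: [0.4, -0.9, -1.5]
width: 0.697
grasp_force: 4.5
t: 9.8
tool_pos: [0.5524, 0.198, 0.1432]
eef_rot: [-0.211, -3.134, 0.0]
force: [-0.4, -0.3, -1.6]
width: 0.692
grasp_force: 4.5
t: 10.05
tool_pos: [0.5524, 0.198, 0.1422]
eef_rot: [-0.211, -3.134, 0.0]
force: [-0.1, 0.1, -1.2]
width: 0.699
grasp_force: 4.5
```

```bash
python3 -m crank '[[[0,0,0.001],[0,0,0],0.305],[[0,0,0],[0,0,0],0.305]]' 60; python3 -m crank '[[[0,0,0.001],[0,0,0],0.305],[[0,0,0],[0,0,0],0.305]]' 60
python3 - <<'E'
from h import *
from plant import ctrl
s=ctrl.snapshot("scene")["image"][:,:,::-1]; cv2.imwrite("pics/scene4.png",s)
a=s[228:258,362:402]; a=cv2.resize(a,(800,600),interpolation=cv2.INTER_LANCZOS4); cv2.imwrite("pics/v4.png",cv2.convertScaleAbs(a,alpha=1.5))
E
```

```text
t: 10.3
tool_pos: [0.5524, 0.198, 0.1412]
eef_rot: [-0.211, -3.134, 0.0]
force: [1.3, -0.7, -1.2]
width: 0.696
grasp_force: 4.5
t: 10.55
tool_pos: [0.5527, 0.198, 0.1408]
eef_rot: [0.21, 3.133, 0.0]
force: [-0.8, -0.8, 3.7]
width: 0.696
grasp_force: 4.9
```

View pics/v4.png

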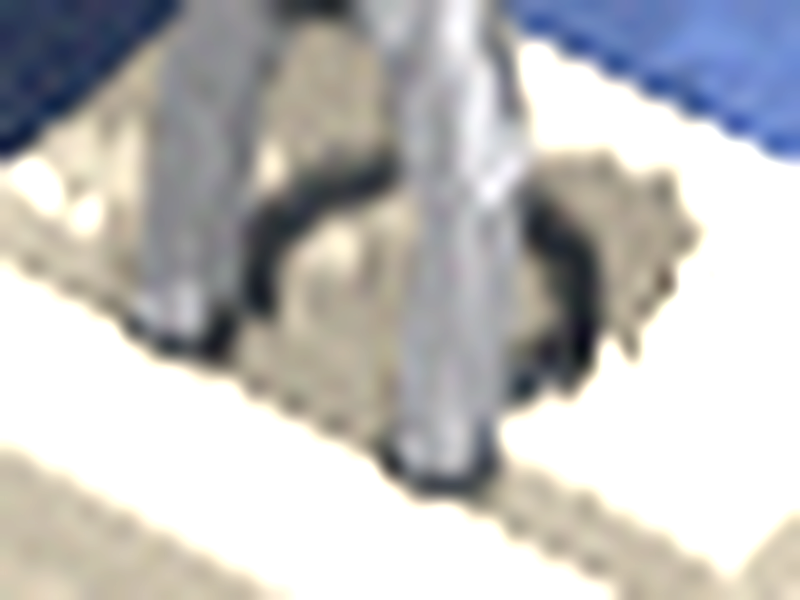

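The jaw ends sit on both lugs, at (185,325) and (440,465), so the pins are in the eyes. Now I'll spread the ring in stages.

```bash
python3 -m crank '[[[0,0,-0.0006],[0,0,0],0.325],[[0,0,-0.0004],[0,0,0],0.345],[[0,0,-0.0004],[0,0,0],0.365],[[0,0,0],[0,0,0],0.365],[[0,0,0],[0,0,0],0.365]]' 60; python3 -m crank '[[[0,0,-0.0004],[0,0,0],0.385],[[0,0,-0.0004],[0,0,0],0.405],[[0,0,-0.0003],[0,0,0],0.425],[[0,0,0],[0,0,0],0.425],[[0,0,0],[0,0,0],0.425]]' 60; python3 -c "
from plant import ctrl; import cv2
cv2.imwrite('pics/scene5.png',ctrl.snapshot('scene')['image'][:,:,::-1])"
```

```text
t: 11.22
tool_pos: [0.5526, 0.198, 0.1421]
eef_rot: [0.21, 3.134, 0.0]
force: [0.2, -0.8, 6.0]
width: 0.635
grasp_force: 13.1
t: 11.85
tool_pos: [0.5528, 0.1979, 0.1434]
eef_rot: [0.211, 3.133, -0.0]
force: [0.1, -1.9, 6.6]
width: 0.58
grasp_force: 19.7
```

```bash
cat >> h.py <<'E'
def track(a,b,pts,sz=7,rng=6,up=8):
    "template match patches of a in b; pts full px"
    out=[]
    for p in pts:
        c=np.round(p).astype(int)
        pa=cv2.resize(a[c[1]-sz:c[1]+sz+1,c[0]-sz:c[0]+sz+1],None,fx=up,fy=up,interpolation=cv2.INTER_CUBIC)
        pb=cv2.resize(b[c[1]-sz-rng:c[1]+sz+rng+1,c[0]-sz-rng:c[0]+sz+rng+1],None,fx=up,fy=up,interpolation=cv2.INTER_CUBIC)
        m=cv2.matchTemplate(pb,pa,cv2.TM_CCOEFF_NORMED); _,v,_,l=cv2.minMaxLoc(m); out.append([(l[0]-rng*up)/up,(l[1]-rng*up)/up,v])
    return np.array(out)
def jaws(ref,new,pts=[(371,243),(383.8,249.5)]):
    a,b=[cv2.imread(f"pics/{n}.png") for n in(ref,new)]
    for sz in (3,4): 
        o=track(a,b,pts,sz); d=(o[1]-o[0])[:2]
        ex=(proj("scene",[.5535,.2087,.0335])-proj("scene",[.5496,.1798,.0335]))[0]; L=np.hypot(.0039,.0289)/np.linalg.norm(ex)
        print(sz,o.round(2).tolist(),"spacing change mm",round(1000*L*float(d@ex/np.linalg.norm(ex)),2))
E
python3 -c "
from h import *
jaws('scene4','scene5')"
```

```text
3 [[-0.62, -0.38, 0.89], [1.5, 0.75, 0.87]] spacing change mm 4.8
4 [[-0.62, -0.38, 0.94], [1.25, 0.62, 0.92]] spacing change mm 4.24
```

```bash
cat >> h.py <<'E'
def prof(name,hs=(.004,.008,.012,.016),dx=(0,),show=False,mid=(.5524,.198),yaw=-.134,half=.034):
    "jaw centres along the tool y line at heights h above ring top, via r-b; scene offset handled by cal px"
    im=cv2.imread(f"pics/{name}.png").astype(np.float32) if isinstance(name,str) else name.astype(np.float32)
    f=im[:,:,2]-im[:,:,0]; f=cv2.GaussianBlur(f,(0,0),.5)
    s=np.linspace(-half,half,137); cal=np.array([-1.2,-.3])
    for h in hs:
        P=np.c_[mid[0]-np.sin(yaw)*s,mid[1]+np.cos(yaw)*s,np.full(len(s),.0335+h)]
        v=samp(f,proj("scene",P)+cal)
        lo=v<12; seg=[];st=None
        for i,b in enumerate(np.r_[lo,False]):
            if b and st is None: st=i
            if not b and st is not None:
                if i-st>5: seg.append((round(1000*s[st],1),round(1000*s[i-1],1)))
                st=None
        print(name if isinstance(name,str) else "",h,seg, v[::8].astype(int).tolist() if show else "")
E
python3 -c "
from h import *
prof('scene4',show=True); prof('scene5',show=True)"
```

```text
scene4 0.004 [(np.float64(-21.5), np.float64(-6.5)), (np.float64(7.5), np.float64(19.0))] [28, 25, 25, 14, -3, -1, -2, 13, 19, 18, 18, -3, -2, -4, 30, 30, 28, 30]
scene4 0.008 [(np.float64(-21.0), np.float64(-5.5)), (np.float64(8.0), np.float64(19.5))] [29, 26, 29, 19, -1, -2, -4, 3, 18, 17, 19, -3, -1, -1, 32, 30, 30, 31]
scene4 0.012 [(np.float64(-20.5), np.float64(-5.0)), (np.float64(7.5), np.float64(22.5))] [-10, 25, 24, 20, -2, 0, -2, 2, 18, 17, 18, -2, -2, -3, 1, 32, 31, 32]
scene4 0.016 [(np.float64(-34.0), np.float64(-30.0)), (np.float64(-20.5), np.float64(-3.5)), (np.float64(7.5), np.float64(26.0))] [-28, 9, 24, 20, -1, -2, -3, -5, 21, 21, 17, 0, -2, 0, -3, 7, 31, 30]
scene5 0.004 [(np.float64(-23.5), np.float64(-7.5)), (np.float64(11.5), np.float64(22.0))] [28, 26, 23, 0, -1, -1, -4, 17, 19, 18, 19, 16, -1, -3, 11, 31, 28, 30]
scene5 0.008 [(np.float64(-23.5), np.float64(-7.0)), (np.float64(11.0), np.float64(23.0))] [28, 25, 29, -1, -2, -1, -4, 14, 17, 18, 18, 14, -3, -2, -2, 32, 30, 30]
scene5 0.012 [(np.float64(-23.0), np.float64(-6.0)), (np.float64(11.0), np.float64(24.5))] [-10, 26, 27, 2, -3, -1, -1, 10, 19, 17, 17, 16, -3, -2, -4, 30, 31, 29]
scene5 0.016 [(np.float64(-34.0), np.float64(-30.0)), (np.float64(-22.5), np.float64(-5.0)), (np.float64(11.5), np.float64(26.5))] [-28, 8, 26, 6, -3, -2, 6, -1, 25, 21, 15, 18, -2, -3, -4, 5, 31, 30]
```

```bash
python3 -m crank '[[[0,0,-0.0008],[0,0,0],0.445],[[0,0,-0.0007],[0,0,0],0.465],[[0,0,-0.0003],[0,0,0],0.48],[[0,0,0],[0,0,0],0.48],[[0,0,0],[0,0,0],0.48]]' 60; python3 -c "
from plant import ctrl; import cv2
cv2.imwrite('pics/scene6.png',ctrl.snapshot('scene')['image'][:,:,::-1])
from h import *
prof('scene6')"
```

```text
t: 12.52
tool_pos: [0.5524, 0.198, 0.1445]
eef_rot: [-0.21, -3.134, 0.0]
force: [-0.4, -1.3, 3.0]
width: 0.527
grasp_force: 25.3
scene6 0.004 [(np.float64(-25.5), np.float64(-10.0)), (np.float64(13.0), np.float64(24.0))] 
scene6 0.008 [(np.float64(-24.5), np.float64(-8.0)), (np.float64(12.5), np.float64(24.0))] 
scene6 0.012 [(np.float64(-24.5), np.float64(-8.0)), (np.float64(13.0), np.float64(24.5))] 
scene6 0.016 [(np.float64(-34.0), np.float64(-30.0)), (np.float64(-23.5), np.float64(-13.5)), (np.float64(-11.5), np.float64(-6.5)), (np.float64(12.0), np.float64(27.5))]
```

```bash
cat > rp.py <<'E'
from h import *
def rp(name,offs=(-.010,-.013,-.016,-.019,-.022,-.025),mid=(.5524,.198),yaw=-.134,z=.0335):
    g=cv2.cvtColor(cv2.imread(f"pics/{name}.png"),cv2.COLOR_BGR2GRAY).astype(np.float32)
    s=np.linspace(-.03,.03,121); d=np.array([np.cos(yaw),np.sin(yaw)])
    for o in offs:
        P=np.c_[mid[0]+o*d[0]-np.sin(yaw)*s,mid[1]+o*d[1]+np.cos(yaw)*s,np.full(len(s),z)]
        v=samp(g,proj("scene",P)+np.array([-1.2,-.3])); 
        m=[(round(1000*s[i],1),int(v[i])) for i in range(2,119) if v[i]<85 and v[i]==v[i-2:i+3].min()]
        print(name,o,m)
E
python3 -c "
from rp import *
for n in('scene4','scene5','scene6'): rp(n)"
```

```text
scene4 -0.01 [(np.float64(-19.0), 84), (np.float64(-13.5), 28), (np.float64(15.0), 72)]
scene4 -0.013 [(np.float64(-15.0), 32), (np.float64(15.0), 40)]
scene4 -0.016 [(np.float64(-15.0), 27), (np.float64(15.0), 33)]
scene4 -0.019 [(np.float64(-14.5), 36), (np.float64(16.5), 22)]
scene4 -0.022 [(np.float64(-23.5), 77), (np.float64(-15.0), 34), (np.float64(15.0), 14)]
scene4 -0.025 [(np.float64(-25.5), 78), (np.float64(-13.5), 36), (np.float64(13.0), 25)]
scene5 -0.01 [(np.float64(-15.0), 27)]
scene5 -0.013 [(np.float64(-22.0), 81), (np.float64(-15.5), 22), (np.float64(17.0), 49)]
scene5 -0.016 [(np.float64(-23.5), 80), (np.float64(-17.0), 27), (np.float64(16.0), 49)]
scene5 -0.019 [(np.float64(-24.5), 83), (np.float64(-15.5), 31), (np.float64(14.0), 45), (np.float64(17.0), 38)]
scene5 -0.022 [(np.float64(-25.5), 77), (np.float64(-15.0), 27), (np.float64(14.5), 46)]
scene5 -0.025 [(np.float64(-27.5), 83), (np.float64(-13.5), 34), (np.float64(12.5), 21)]
scene6 -0.01 [(np.float64(-22.5), 81), (np.float64(-16.5), 33)]
scene6 -0.013 [(np.float64(-24.0), 77), (np.float64(-18.0), 17), (np.float64(18.0), 67)]
scene6 -0.016 [(np.float64(-25.0), 78), (np.float64(-18.0), 24), (np.float64(18.0), 36)]
scene6 -0.019 [(np.float64(-26.5), 76), (np.float64(-16.5), 22), (np.float64(17.0), 34)]
scene6 -0.022 [(np.float64(-27.5), 73), (np.float64(-16.5), 41), (np.float64(14.5), 51)]
scene6 -0.025 [(np.float64(-29.0), 81), (np.float64(-19.0), 75), (np.float64(-13.5), 27), (np.float64(12.5), 41)]
```

```bash
cat >> rp.py <<'E'
from scipy.optimize import minimize
def tf(im,p0,z=.0335,cal=(-1.2,-.3),a0=85):
    g=cv2.cvtColor(im,cv2.COLOR_BGR2GRAY).astype(np.float32); g=np.minimum(g,120)
    a=np.radians(np.linspace(a0,178,60))
    def arc(p,r):
        out=[]
        for s in(1,-1):
            l=np.c_[.016+r*np.cos(a),s*r*np.sin(a)]@Rz(s*p[3]/2)[:2,:2].T@Rz(p[2])[:2,:2].T+p[:2]
            out.append(np.c_[l,np.full(len(l),z)])
        return proj("scene",np.vstack(out))+np.array(cal)
    def cost(p): return 2*samp(g,arc(p,.0148)).mean()-.5*samp(g,arc(p,.0187)).mean()-1.5*samp(g,arc(p,.011)).mean()+ (p[2]+.134)**2*300
    best=None
    for th in(.0,.2,.4):
      for dx in(-.002,0.001,.004):
        q=np.array([p0[0]+dx,p0[1],p0[2],th]); r=minimize(cost,q,method="Nelder-Mead",options=dict(initial_simplex=q+np.vstack([np.zeros(4),np.diag([.002,.002,.05,.1])]),xatol=1e-5,fatol=1e-4,maxiter=800))
        if best is None or r.fun<best.fun: best=r
    return best.x.round(4),round(best.fun,1)
E
python3 -c "
from rp import *
d=np.array([np.cos(-.134),np.sin(-.134)]); p0=[*(np.array([.5524,.198])-.032*d),-.134]
for n in('scene3','scene4','scene5','scene6'):
  for a0 in (75,100): print(n,a0,*tf(cv2.imread(f'pics/{n}.png'),p0,a0=a0))"
```

```text
scene3 75 [ 0.5194  0.2013 -0.0835  0.0411] -114.0
scene3 100 [ 0.5196  0.201  -0.0537  0.0777] -106.4
scene4 75 [ 0.5191  0.2017 -0.0979  0.0072] -112.1
scene4 100 [ 0.5194  0.2023 -0.1346  0.0292] -102.5
scene5 75 [ 0.5187  0.2012 -0.0817  0.0598] -113.1
scene5 100 [ 0.5177  0.2016 -0.0988 -0.0439] -103.9
scene6 75 [ 0.5209  0.2012 -0.0818  0.2933] -102.7
scene6 100 [ 0.5171  0.2025 -0.1377 -0.0536] -101.1
```

```bash
python3 -m crank '[[[0,0,-0.0004],[0,0,0],0.5],[[0,0,-0.0003],[0,0,0],0.515],[[0,0,-0.0002],[0,0,0],0.525],[[0,0,0],[0,0,0],0.53],[[0,0,0],[0,0,0],0.53],[[0,0,0],[0,0,0],0.53]]' 60; python3 -c "
from plant import ctrl
from rp import *
im=ctrl.snapshot('scene')['image'][:,:,::-1].copy(); cv2.imwrite('pics/scene7.png',im)
prof('scene7'); rp('scene7')
d=np.array([np.cos(-.134),np.sin(-.134)]); p0=[*(np.array([.5524,.198])-.032*d),-.134]
for a0 in (65,75,85): print(a0,*tf(im,p0,a0=a0), tf(cv2.imread('pics/scene6.png'),p0,a0=a0)[0])"
```

```text
t: 13.32
tool_pos: [0.5524, 0.198, 0.1454]
eef_rot: [-0.211, -3.134, 0.0]
force: [-0.4, -0.3, 1.1]
width: 0.477
grasp_force: 29.1
scene7 0.004 [(np.float64(-27.5), np.float64(-11.0)), (np.float64(14.5), np.float64(25.5))] 
scene7 0.008 [(np.float64(-26.0), np.float64(-10.0)), (np.float64(14.5), np.float64(26.0))] 
scene7 0.012 [(np.float64(-26.0), np.float64(-9.5)), (np.float64(14.5), np.float64(26.0))] 
scene7 0.016 [(np.float64(-34.0), np.float64(-30.0)), (np.float64(-25.0), np.float64(-15.0)), (np.float64(-12.5), np.float64(-7.0)), (np.float64(13.5), np.float64(27.5))] 
scene7 -0.01 [(np.float64(-24.5), 78), (np.float64(-18.0), 17)]
scene7 -0.013 [(np.float64(-26.0), 75), (np.float64(-18.5), 29)]
scene7 -0.016 [(np.float64(-26.5), 71), (np.float64(-19.5), 28), (np.float64(18.5), 61)]
scene7 -0.019 [(np.float64(-28.0), 75), (np.float64(-18.0), 25), (np.float64(17.5), 54)]
scene7 -0.022 [(np.float64(-17.0), 32), (np.float64(16.5), 59)]
scene7 -0.025 [(np.float64(-14.5), 25), (np.float64(13.5), 72)]
65 [ 0.5219  0.2004 -0.0501  0.4275] -86.3 [ 0.5212  0.2013 -0.0846  0.3292]
75 [ 0.5217  0.201  -0.0813  0.4065] -85.4 [ 0.5209  0.2012 -0.0818  0.2933]
85 [ 0.5215  0.2015 -0.1143  0.3816] -81.0 [ 0.5187  0.2015 -0.0912  0.128 ]
```

```bash
python3 -m crank '[[[0,0,-0.0003],[0,0,0],0.54],[[0,0,0],[0,0,0],0.545],[[0,0,0],[0,0,0],0.545],[[0,0,-0.002],[0,0,0],0.545],[[0,0,-0.005],[0,0,0],0.545],[[0,0,-0.01],[0,0,0],0.545],[[0,0,-0.01],[0,0,0],0.545],[[0,0,-0.003],[0,0,0],0.545],[[0,0,0],[0,0,0],0.545]]' 60; python3 -c "
from plant import ctrl
from rp import *
im=ctrl.snapshot('scene')['image'][:,:,::-1].copy(); cv2.imwrite('pics/scene8.png',im)
d=np.array([np.cos(-.134),np.sin(-.134)]); p0=[*(np.array([.5524,.198])-.030*d),-.134]
for z in (.0335,.0535,.0605,.0635): print(z,*tf(im,p0,a0=70,z=z))"
```

```text
t: 14.5
tool_pos: [0.5525, 0.198, 0.176]
eef_rot: [0.21, 3.134, 0.0]
force: [-0.6, -0.8, -1.6]
width: 0.462
grasp_force: 29.5
0.0335 [ 0.5233  0.1996 -0.137  -0.1188] -30.8
0.0535 [ 0.5111  0.203  -0.1321 -0.1141] -47.5
0.0605 [ 0.5208  0.1998 -0.074   0.5663] -90.0
0.0635 [ 0.5241  0.201  -0.0677  0.5535] -90.1
```

```bash
python3 -c "
from rp import *
prof('scene8',hs=(.0345,.0365,.0385,.0425),show=True)
rp('scene8',z=.0640,offs=(-.007,-.01,-.013,-.016,-.019,-.022,-.025))
for z in (.062,.064,.066):
  im=cv2.imread('pics/scene8.png'); d=np.array([np.cos(-.134),np.sin(-.134)]); p0=[*(np.array([.5524,.198])-.0295*d),-.134]
  for a0 in (65,85): print(z,a0,*tf(im,p0,a0=a0,z=z))
"
```

```text
scene8 0.0345 [(np.float64(-34.0), np.float64(-11.5)), (np.float64(15.0), np.float64(26.0))] [-27, -26, 0, -1, -2, -1, 16, 17, 17, 17, 17, 21, 14, -3, -2, 11, 31, 19]
scene8 0.0365 [(np.float64(-34.0), np.float64(-10.5)), (np.float64(15.0), np.float64(26.5))] [-27, -30, 0, -1, -3, -1, 14, 17, 16, 17, 17, 17, 14, -3, -3, 4, 32, 19]
scene8 0.0385 [(np.float64(-34.0), np.float64(-10.5)), (np.float64(14.5), np.float64(26.5))] [-28, -30, 0, -2, -4, -1, 12, 17, 17, 18, 17, 16, 12, -4, -3, 3, 32, 18]
scene8 0.0425 [(np.float64(-34.0), np.float64(-9.0)), (np.float64(14.0), np.float64(27.0))] [-26, -29, -7, -1, -3, -12, 3, 18, 16, 21, 25, 24, 10, -2, -1, 0, 35, 17]
scene8 -0.007 [(np.float64(-21.0), 53), (np.float64(-17.5), 31)]
scene8 -0.01 [(np.float64(-25.5), 83), (np.float64(-18.0), 30)]
scene8 -0.013 [(np.float64(-22.5), 31), (np.float64(-19.0), 34), (np.float64(20.0), 78)]
scene8 -0.016 [(np.float64(-27.5), 80), (np.float64(-22.5), 36), (np.float64(-18.0), 33), (np.float64(19.5), 54)]
scene8 -0.019 [(np.float64(-24.0), 34), (np.float64(-18.0), 39), (np.float64(18.5), 42)]
scene8 -0.022 [(np.float64(-26.5), 45), (np.float64(-22.0), 40), (np.float64(-17.0), 41), (np.float64(15.0), 38)]
scene8 -0.025 [(np.float64(-26.0), 38), (np.float64(-23.0), 36), (np.float64(-13.5), 22), (np.float64(-8.5), 35), (np.float64(-4.0), 38), (np.float64(13.0), 36), (np.float64(18.5), 57), (np.float64(22.5), 67), (np.float64(26.5), 67)]
0.062 65 [ 0.5224  0.2003 -0.0646  0.5651] -89.6
0.062 85 [ 0.523   0.2015 -0.1369  0.5886] -88.3
0.064 65 [ 0.5245  0.2011 -0.062   0.5518] -89.6
0.064 85 [ 0.5253  0.2022 -0.1347  0.5854] -88.4
0.066 65 [ 0.5267  0.2019 -0.0562  0.5385] -89.6
0.066 85 [ 0.5274  0.203  -0.1336  0.5801] -88.4
```

```bash
python3 -m crank '[[[0,0,-0.02],[0,0,0],0.545],[[-0.005,-0.015,-0.03],[0,0,0],0.545],[[-0.0125,-0.032,-0.019],[0,0,0],0.545],[[-0.0125,-0.032,0],[0,0,0],0.545],[[-0.0125,-0.032,0],[0,0,0],0.545],[[-0.0125,-0.032,0],[0,0,0],0.545],[[-0.0125,-0.032,0],[0,0,0],0.545],[[-0.006,-0.015,0],[0,0,0],0.545],[[0.006,-0.0185,0],[0,0,0],0.545],[[0.0125,-0.036,0],[0,0,0],0.545],[[0.0125,-0.036,0],[0,0,0],0.545],[[0.0125,-0.036,0],[0,0,0],0.545],[[0.0095,-0.032,0],[0,0,0],0.545],[[0.006,-0.018,0],[0,0,0],0.545],[[0.0027,-0.009,0],[0,0,0],0.545],[[0,0,0],[0,0,0],0.545],[[0,0,0],[0,0,0],0.545]]' 60
python3 - <<'E'
from h import *
from plant import ctrl
plan([.5141,-.1756,.2357],-.134)
for i in (9,):
    s=ctrl.snapshot("scene")["image"][:,:,::-1]; cv2.imwrite(f"pics/scene{i}.png",s)
    s=ctrl.snapshot("top")["image"][:,:,::-1]; cv2.imwrite(f"pics/top{i}.png",s)
E
```

```text
t: 16.68
tool_pos: [0.5142, -0.175, 0.2447]
eef_rot: [-0.209, -3.135, -0.0]
force: [0.5, 0.5, -1.1]
width: 0.464
grasp_force: 29.6
turn [ 0.002 -0.     0.007] shift mm [ 0.06 -0.66  9.03] F [ 0.46  0.49 -1.12] w 39.44 gf 29.6 t 16.675 pos [ 0.5142 -0.175   0.2447] yaw -0.1333
```

Run:
```python
from h import *
im=cv2.imread("pics/scene0.png").astype(np.float32); f=im[:,:,0]-im[:,:,2]
us=np.arange(222,258,.1)
ax=np.array([.5025,-.1741]) 
def cross(f,v,us,th):
    p=samp(f,np.c_[us,np.full(len(us),v)]); lo=np.where(p<th)[0]; return (us[lo[0]],us[lo[-1]]) if len(lo) else None
print(samp(f,np.c_[np.arange(222,258,2.),np.full(18,158.)]).astype(int))
zs=np.linspace(.05,.12,200); pl=proj("scene",np.c_[np.full(200,ax[0]),np.full(200,ax[1]),zs])
for v in np.arange(147,176,2.):
    c=cross(f,v,us,30)
    ua=np.interp(v,pl[::-1,1],pl[::-1,0]); z=np.interp(v,pl[::-1,1],zs[::-1])
    if c: print(v,"edges",np.round(c,1),"mid",round((c[0]+c[1])/2,2),"w",round(c[1]-c[0],1),"axis model u",round(ua,2),"z@axis",round(z,4))
# knob now
s9=cv2.cvtColor(cv2.imread("pics/scene9.png"),cv2.COLOR_BGR2GRAY).astype(float)
yaw=-.1333; R=np.array([[-np.cos(yaw),-np.sin(yaw),0],[-np.sin(yaw),np.cos(yaw),0],[0,0,-1]])
p=proj("scene",np.array([.5142,-.175,.2447])+R@[-.012,0,.0525])[0]; c=p.copy()
for _ in range(8):
    yy,xx=np.mgrid[int(c[1])-6:int(c[1])+8,int(c[0])-6:int(c[0])+8]
    w=np.clip(95-s9[yy,xx],0,None)*np.exp(-((xx-c[0])**2+(yy-c[1])**2)/(2*2.2**2)); c=np.array([(w*xx).sum(),(w*yy).sum()])/w.sum()
print("knob model",p.round(2),"cent",c.round(2),"res",(c-p).round(2)); print(s9[int(p[1])-5:int(p[1])+6,int(p[0])-6:int(p[0])+6].astype(int))
t=cv2.imread("pics/top9.png").astype(int); print("top coupling pixel still visible?", t[225:245:5,410:450:8].tolist()==0, t[232,433],cv2.imread("pics/top0.png")[232,433])
```

```text
[57 61 60 63 -5 -3  4  3  3  3  4 -4 -4 62 56 60 59 57]
149.0 edges [234.5 241.1] mid 237.8 w 6.6 axis model u 237.33 z@axis 0.109
151.0 edges [232.5 242.8] mid 237.65 w 10.3 axis model u 237.59 z@axis 0.1039
153.0 edges [231.5 245.2] mid 238.35 w 13.7 axis model u 237.85 z@axis 0.0987
155.0 edges [229.8 246.7] mid 238.25 w 16.9 axis model u 238.11 z@axis 0.0936
157.0 edges [229.2 247.3] mid 238.25 w 18.1 axis model u 238.38 z@axis 0.0883
159.0 edges [229.1 247.7] mid 238.4 w 18.6 axis model u 238.64 z@axis 0.0831
161.0 edges [229.2 247.9] mid 238.55 w 18.7 axis model u 238.9 z@axis 0.0778
163.0 edges [229.5 248. ] mid 238.75 w 18.5 axis model u 239.16 z@axis 0.0725
165.0 edges [229.7 248.2] mid 238.95 w 18.5 axis model u 239.43 z@axis 0.0672
167.0 edges [230.5 249.7] mid 240.1 w 19.2 axis model u 239.69 z@axis 0.0618
169.0 edges [231.5 252.8] mid 242.15 w 21.3 axis model u 239.95 z@axis 0.0564
171.0 edges [228.9 256.7] mid 242.8 w 27.8 axis model u 240.21 z@axis 0.0509
173.0 edges [225.  257.9] mid 241.45 w 32.9 axis model u 240.26 z@axis 0.05
175.0 edges [222.  257.9] mid 239.95 w 35.9 axis model u 240.26 z@axis 0.05
knob model [224.5  118.96] cent [224.27 119.74] res [-0.24  0.78]
[[ 90  84  87  85  90  81 104 116 136 160 143 109]
 [ 90  92  89  88 106 151 159 160 161 172 153 115]
 [ 91  95  93  81 164 178 182 177 178 180 174 172]
 [ 94  92  93  81 143 116 121 139 172 183 190 174]
 [ 90  87  89  93 100  42  45  80 129 151 160 147]
 [ 87  91  84  91  74  39  43  49  80 119 138 134]
 [ 90  93  87  91  59  42  40  39  53 115 138 133]
 [ 94  91  88  92  60  54  41  43  39  94 140 132]
 [ 87  90  87  91  85  66  45  40  36  86 128 129]
 [ 90  92  90  85  91  82  79  59  48  72  97 111]
 [ 87  89  91  87  91  89  94  87  71  69  73  96]]
top coupling pixel still visible? False [112 111 108] [144 138 134]
```

```bash
python3 -m crank '[[[0,-0.0004,0.008],[0,0,0],0.545],[[0,0,0.008],[0,0,0],0.545],[[0,0,0.006],[0,0,0],0.545],[[0,0,0.003],[0,0,0],0.545],[[0,0,0],[0,0,0],0.545]]' 60; python3 -m crank '[[[0,0,0.0015],[0,0,0],0.545],[[0,0,0.0015],[0,0,0],0.545],[[0,0,0],[0,0,0],0.545]]' 60;python3 -m crank '[[[0,0,0.001],[0,0,0],0.545],[[0,0,0.001],[0,0,0],0.545],[[0,0,0],[0,0,0],0.545]]' 60
```

```text
t: 17.4
tool_pos: [0.5138, -0.1761, 0.2196]
eef_rot: [-0.211, -3.134, -0.0]
force: [-0.1, 0.0, -1.8]
width: 0.463
grasp_force: 29.6
t: 17.77
tool_pos: [0.5138, -0.1761, 0.2167]
eef_rot: [-0.211, -3.134, -0.0]
force: [-0.9, -0.1, -1.9]
width: 0.461
grasp_force: 29.5
t: 18.15
tool_pos: [0.5138, -0.1761, 0.2147]
eef_rot: [-0.21, -3.134, -0.0]
force: [0.3, 0.7, -2.2]
width: 0.459
grasp_force: 29.5
```

```bash
for i in 1 2 3; do python3 -m crank '[[[0,0,0.001],[0,0,0],0.545],[[0,0,0.001],[0,0,0],0.545],[[0,0,0],[0,0,0],0.545]]' 60 | egrep "pos|force|width"; done
```

```text
tool_pos: [0.5138, -0.1761, 0.2127]
force: [-0.1, 0.9, -1.5]
width: 0.46
grasp_force: 29.5
tool_pos: [0.5138, -0.1761, 0.2107]
force: [-0.5, 0.1, -1.3]
width: 0.46
grasp_force: 29.5
tool_pos: [0.5139, -0.176, 0.2087]
force: [0.1, 1.0, -1.5]
width: 0.466
grasp_force: 29.3
```

```bash
for i in 1 2 3 4; do python3 -m crank '[[[0,0,0.001],[0,0,0],0.545],[[0,0,0],[0,0,0],0.545]]' 60 | egrep "pos|force"; done
```

```text
tool_pos: [0.5138, -0.176, 0.2077]
force: [0.8, 1.2, -2.0]
grasp_force: 29.3
tool_pos: [0.5138, -0.1761, 0.2067]
force: [0.5, 1.0, -1.9]
grasp_force: 29.2
tool_pos: [0.5138, -0.1761, 0.2057]
force: [1.1, 1.8, -2.8]
grasp_force: 29.2
tool_pos: [0.5138, -0.1761, 0.2047]
force: [1.3, 0.4, -2.7]
grasp_force: 29.2
```

```bash
for i in 1 2 3 4 5; do python3 -m crank '[[[0,0,0.001],[0,0,0],0.545],[[0,0,0],[0,0,0],0.545]]' 60 | egrep "pos|force:" |grep -v grasp; done
```

```text
tool_pos: [0.514, -0.1761, 0.2039]
force: [0.3, 1.7, -0.3]
tool_pos: [0.5139, -0.1761, 0.2029]
force: [0.2, 1.5, 0.9]
tool_pos: [0.5139, -0.1761, 0.2018]
force: [1.7, 1.1, 1.1]
tool_pos: [0.5139, -0.1761, 0.2008]
force: [0.0, 0.6, 1.3]
tool_pos: [0.5139, -0.1761, 0.1998]
force: [0.3, 1.1, 2.5]
```

```bash
for i in 1 2 3 4; do python3 -m crank '[[[0,0,0.0007],[0,0,0],0.545],[[0,0,0],[0,0,0],0.545]]' 60 | egrep "pos|force:" |grep -v grasp; done
```

```text
tool_pos: [0.5139, -0.1761, 0.1991]
force: [-1.0, 0.9, 3.0]
tool_pos: [0.5139, -0.1761, 0.1984]
force: [-0.3, -0.2, 2.8]
tool_pos: [0.5139, -0.1761, 0.1977]
force: [0.4, 0.4, 3.0]
tool_pos: [0.5141, -0.1762, 0.1975]
force: [0.3, 0.4, 5.6]
```

```bash
for i in 1 2; do python3 -m crank '[[[0,0,0.0004],[0,0,0],0.545],[[0,0,0],[0,0,0],0.545]]' 60 | egrep "pos|force:" |grep -v grasp; done
```

```text
tool_pos: [0.5142, -0.1762, 0.1973]
force: [-0.8, 0.6, 8.2]
tool_pos: [0.5144, -0.1763, 0.1972]
force: [-0.1, -0.2, 11.4]
```

```bash
python3 -m crank '[[[-0.0004,0,-0.0002],[0,0,0],0.525],[[-0.0004,0,0.0001],[0,0,0],0.505],[[0,0,0],[0,0,0],0.505]]' 60; python3 -m crank '[[[-0.0005,0,0.0003],[0,0,0],0.485],[[-0.0005,0,0.0003],[0,0,0],0.465],[[0,0,0],[0,0,0],0.465]]' 60
```

```text
t: 23.4
tool_pos: [0.515, -0.1762, 0.197]
eef_rot: [0.21, 3.133, -0.0]
force: [0.4, 1.3, 8.2]
width: 0.493
grasp_force: 26.8
t: 23.78
tool_pos: [0.516, -0.1763, 0.1963]
eef_rot: [0.21, 3.133, -0.0]
force: [0.3, 2.2, 8.0]
width: 0.537
grasp_force: 23.8
```

```bash
python3 -m crank '[[[-0.0005,0,0.0003],[0,0,0],0.445],[[-0.0005,0,0.0003],[0,0,0],0.425],[[0,0,0],[0,0,0],0.425]]' 60|egrep "pos|for|wid"; python3 -m crank '[[[-0.0005,0,0.0003],[0,0,0],0.405],[[-0.0005,0,0.0003],[0,0,0],0.385],[[0,0,0],[0,0,0],0.385]]' 60|egrep "pos|for|wid"; python3 -m crank '[[[-0.0005,0,0.0004],[0,0,0],0.365],[[-0.0005,0,0.0004],[0,0,0],0.345],[[0,0,0],[0,0,0],0.345]]' 60|egrep "pos|for|wid"
```

```text
tool_pos: [0.5169, -0.1764, 0.1956]
force: [-1.0, 2.3, 8.3]
width: 0.577
grasp_force: 19.7
tool_pos: [0.5178, -0.1767, 0.1946]
force: [-0.1, -0.4, 4.8]
width: 0.618
grasp_force: 14.1
tool_pos: [0.5187, -0.1767, 0.1937]
force: [-0.2, 0.7, 5.7]
width: 0.658
grasp_force: 6.9
```

```bash
python3 -m crank '[[[-0.0003,0,0.0002],[0,0,0],0.325],[[0,0,0.0002],[0,0,0],0.31],[[0,0,0],[0,0,0],0.305],[[0,0,0],[0,0,0],0.305]]' 60|egrep "pos|for|wid"; python3 -m crank '[[[0,0,-0.001],[0,0,0],0.305],[[0,0,-0.001],[0,0,0],0.305],[[0,0,-0.001],[0,0,0],0.305],[[0,0,0],[0,0,0],0.305]]' 60|egrep "pos|for|wid"; python3 -m crank '[[[0,0,-0.001],[0,0,0],0.305],[[0,0,-0.001],[0,0,0],0.305],[[0,0,0],[0,0,0],0.305]]' 60|egrep "pos|for|wid"
```

```text
tool_pos: [0.5189, -0.1768, 0.1932]
force: [0.7, -0.2, 3.1]
width: 0.698
grasp_force: 3.6
tool_pos: [0.5188, -0.1768, 0.1961]
force: [-0.3, 0.6, -1.1]
width: 0.692
grasp_force: 3.6
tool_pos: [0.5189, -0.1768, 0.1984]
force: [-0.7, 0.7, -1.6]
width: 0.694
grasp_force: 3.6
```

```bash
python3 -m crank '[[[0,0,-0.002],[0,0,0],0.305],[[0,0,-0.003],[0,0,0],0.305],[[0,0,-0.005],[0,0,0],0.305],[[0,0,-0.01],[0,0,0],0.305],[[0,0,-0.02],[0,0,0],0.305],[[0,0,-0.02],[0,0,0],0.305],[[0,0,0],[0,0,0],0.305]]' 60|egrep "pos|for|wid|t:"
python3 - <<'E'
from h import *
from plant import ctrl
a=ctrl.snapshot("scene")["image"][:,:,::-1].copy(); cv2.imwrite("pics/scene10.png",a)
b=cv2.imread("pics/scene0.png")
k=dict(interpolation=cv2.INTER_LANCZOS4)
cv2.imwrite("pics/v10.png",cv2.convertScaleAbs(np.hstack([cv2.resize(a[142:192,218:258],(400,500),**k),cv2.resize(b[142:192,218:258],(400,500),**k)]),alpha=1.2))
plan([.5723,-.015,.2447],.135)
E
```

```text
t: 27.15
tool_pos: [0.5194, -0.1769, 0.26]
eef_rot: [0.21, 3.132, -0.002]
force: [-0.4, 0.5, -3.0]
width: 0.691
grasp_force: 3.6
turn [-0.004  0.009 -2.57 ] shift mm [-74.57 153.16  13.94] F [ 0.69 -0.48 -2.05] w 59.1 gf 3.6 t 27.2 pos [ 0.519  -0.1768  0.2586] yaw -0.1341
```

View pics/v10.png

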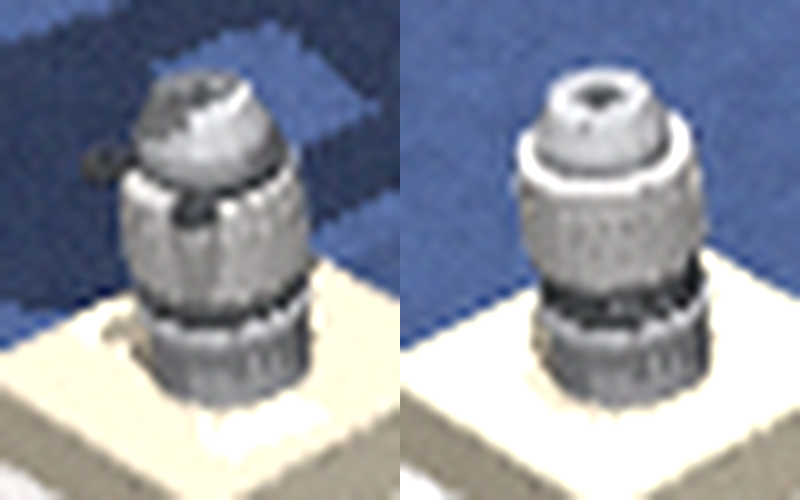

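The collar is held down and the ring lies in the groove, with its lugs at about (105,162) and (195,208) in the left half. I'll check the lug spacing to confirm it has closed.

Run:
```python
from h import *
a=np.array([218+10.5-.5,142+16.2-.5]);b=np.array([218+19.5-.5,142+20.8-.5])
for z in (.083,.087):
    A,B=ray("scene",a,z),ray("scene",b,z); print(z,A,B,np.linalg.norm(A-B), "yaw",-np.arctan2(B[0]-A[0],B[1]-A[1]))
im=cv2.imread("pics/scene10.png"); g=cv2.cvtColor(im,cv2.COLOR_BGR2GRAY); print(g[152:168,222:244])
```

```text
0.083 [ 0.51030262 -0.19843843  0.083     ] [ 0.51498429 -0.16853964  0.083     ] 0.0302631096095151 yaw -0.15532264614426317
0.087 [ 0.51501965 -0.19377471  0.087     ] [ 0.51966702 -0.16409494  0.087     ] 0.03004141942826704 yaw -0.1553226461442614
[[ 51  49  52  51  50  49  51  51  56  49  70  95  89  78  90  86 106 179
  190 222 152 128]
 [ 52  50  52  49  50  48  47  49  42  47  83  90  89  89 113 183 189 203
  199 176 144 144]
 [ 54  54  53  51  50  52  48  49  51  70  89  94  97  94 102 195 196 187
  180 161 164 151]
 [ 55  49  54  54  45  45  49  53  44  86  89  95  97 146 145 180 183 175
  178 170 164 159]
 [ 53  53  50  53  48  60  59  59  53  70 131 140 145 163 168 180 181 174
  179 176 152 134]
 [ 51  51  53  55  60  67  44  62  60  58 114 135 154 161 161 185 185 172
  163 163 123  94]
 [ 48  52  55  54  59  64  53  57  47  50  87 109 120 138 139 146 147 144
  132 134 116  86]
 [ 48  49  54  54  51  52  59  44 104 180  97  80 105 124 126 129 125 128
  128 111  98  73]
 [ 50  51  52  45  46  40  44  38 152 212 181 140  72  80  86  97 108  96
   87  78  57  41]
 [ 50  56  49  49  53  50  52  54 119 184 207 197 180 126  58  62  76  60
   49  57 115 189]
 [ 52  48  51  46  51  50  49  49 104 130 150 181 184 101  51  72  68  87
  195 178 137 176]
 [ 51  51  53  54  51  48  53  48 118 105 112 138 143  54  49  64  44  62
  180 175 137 130]
 [ 46  50  51  52  54  49  51  41 105 102 130 141 138  74  52  62  79  90
  144 145 150 137]
 [ 49  50  48  51  53  53  47  43  97 108 128 133 132 109 118 125 144 112
  156 140 144 124]
 [ 49  51  56  45  52  56  49  46  98 117 119 120 135 105 122 136 127 106
  141 143 130 125]
 [ 57  50  52  52  50  49  51  53  88 110 119 123 136 117 110 123 110 107
  127 141 132 136]]
```

```bash
python3 -m crank '[[[0,0,0],[0,0,-0.85],0.305],[[0,0,0],[0,0,-0.86],0.305],[[0,0,0],[0,0,-0.86],0.305],[[-0.0065,0.0132,0],[0,0,0],0.305],[[-0.017,0.035,0],[0,0,0],0.305],[[-0.017,0.035,0],[0,0,0],0.305],[[-0.017,0.035,0],[0,0,0],0.305],[[-0.0106,0.022,0],[0,0,0],0.305],[[-0.0065,0.013,0.01],[0,0,0],0.305],[[0,0,0.004],[0,0,0],0.305],[[0,0,0],[0,0,0],0.305]]' 60|egrep "pos|for|wid|t:"
python3 - <<'E'
from h import *
plan([.5723,-.015,.205],.135)
E
```

```text
t: 28.58
tool_pos: [0.5719, -0.0155, 0.2436]
eef_rot: [0.21, -3.133, 0.0]
force: [-0.0, 0.8, -1.2]
width: 0.696
grasp_force: 4.9
turn [ 0.001 -0.011 -0.01 ] shift mm [-0.47  0.46 38.61] F [-0.02  0.81 -1.15] w 59.18 gf 4.9 t 28.575 pos [ 0.5719 -0.0155  0.2436] yaw 0.134
```

```bash
python3 -m crank '[[[-0.0004,0.0005,0.015],[0,0,0],0.305],[[0,0,0.018],[0,0,0],0.305],[[0,0,0.01],[0,0,0],0.305],[[0,0,0.006],[0,0,0],0.305],[[0,0,0],[0,0,0],0.305]]' 60|egrep "pos|for|wid|t:"; python3 -m crank '[[[0,0,0.005],[0,0,0],0.305],[[0,0,0.005],[0,0,0],0.305],[[0,0,0],[0,0,0],0.305]]' 60|egrep "pos|for|wid|t:"
```

```text
t: 29.2
tool_pos: [0.5725, -0.0145, 0.1951]
eef_rot: [0.212, -3.134, -0.0]
force: [0.3, 0.2, -1.3]
width: 0.69
grasp_force: 4.9
t: 29.58
tool_pos: [0.5724, -0.0143, 0.1849]
eef_rot: [0.212, -3.134, -0.0]
force: [0.3, -0.6, -2.1]
width: 0.694
grasp_force: 4.9
```

```bash
python3 -m crank '[[[0,0,0.005],[0,0,0],0.305],[[0,0,0.005],[0,0,0],0.305],[[0,0,0],[0,0,0],0.305]]' 60|egrep "pos|for|wid|t:"
```

```text
t: 29.95
tool_pos: [0.573, -0.0145, 0.1762]
eef_rot: [-0.212, 3.132, -0.001]
force: [-0.7, 0.1, 1.8]
width: 0.696
grasp_force: 0.0
```

Run:
```python
from h import *
from plant import ctrl
st=ctrl.get_state(); print(st["tool_pos"],st["force"],st["moment"],st["grasp_force"])
s=ctrl.snapshot("scene")["image"][:,:,::-1].copy(); cv2.imwrite("pics/scene11.png",s)
g=cv2.cvtColor(s,cv2.COLOR_BGR2GRAY).astype(float)
R=Q.from_rotvec(st["eef_rot"]).as_matrix()
p=proj("scene",st["tool_pos"]+R@[-.012,0,.0475])[0]; c=p.copy()
for _ in range(8):
    yy,xx=np.mgrid[int(c[1])-6:int(c[1])+8,int(c[0])-6:int(c[0])+8]
    w=np.clip(95-g[yy,xx],0,None)*np.exp(-((xx-c[0])**2+(yy-c[1])**2)/(2*2.2**2)); c=np.array([(w*xx).sum(),(w*yy).sum()])/w.sum()
print(p,c,c-p); print(g[int(p[1])-5:int(p[1])+6,int(p[0])-7:int(p[0])+6].astype(int))
```

```text
[ 0.57303487 -0.01451727  0.17615076] [-0.73667919  0.08021301  1.83848596] [-0.07854615  0.017723    0.00472014] 0.0
[274.19072843 181.37081137] [273.1372312  178.58527102] [-1.05349723 -2.78554035]
[[ 47  47  96 108  64  55  55  62  85 157 164 165 132]
 [ 53  48  90  76  47  44  50  48  58 108 137 135 115]
 [ 55  81  87  79  46  50  51  49  51  78 137 138 112]
 [ 86  95  79 120  49  46  45  47  44  60 126 142 106]
 [ 98  90  87 107  79  59  44  54  48  69 129 141 109]
 [101  91  99  99  99  97  68  55  63  78 109 120  92]
 [ 87  92 101 101 102 104  65  79  82  86  97 103  87]
 [ 97 118 102 100 101  88  72  91  97  91  90  86  96]
 [119 124  97 100  97  74  59  94  88  95  98  85 111]
 [104 140 117 101  98  69  53  70  74  72  99  92 118]
 [110 132 125 100  85  70  57  50  49  51  71  70  90]]
```

```bash
python3 -m crank '[[[0,0,0],[0,0,0],0.33],[[0,0,0],[0,0,0],0.345],[[0,0,0],[0,0,0],0.345],[[0,0,-0.004],[0,0,0],0.345],[[0,0,-0.01],[0,0,0],0.345],[[0,0,-0.01],[0,0,0],0.345],[[0,0,0],[0,0,0],0.345],[[0,0,0],[0,0,0],0.345]]' 60
cat > k.py <<'E'
from h import *
def knob(im,t,R,off=.0475):
    g=cv2.cvtColor(im,cv2.COLOR_BGR2GRAY).astype(float); p=proj("scene",t+R@[-.012,0,off])[0]; c=p+[-.5,-1.5]
    for _ in range(10):
        yy,xx=np.mgrid[int(c[1])-6:int(c[1])+8,int(c[0])-6:int(c[0])+8]
        w=np.clip(80-g[yy,xx],0,None)*np.exp(-((xx-c[0])**2+(yy-c[1])**2)/(2*2.2**2)); c=np.array([(w*xx).sum(),(w*yy).sum()])/w.sum()
    print("knob res",(c-p).round(2))
    return c
def lever(im,t,R,offs,show=True):
    f=im[:,:,0].astype(np.float32)-im[:,:,2]
    for o in offs:   # steel segments along tool y at depth o below TCP
        s=np.linspace(-.035,.035,141); P=t+(np.c_[np.zeros(141),s,np.full(141,o)]@R.T)
        v=samp(f,proj("scene",P)); lo=v<22; e=np.flatnonzero(np.diff(lo.astype(int))); print(o,(1000*s[e]).round(1).tolist())
E
python3 - <<'E'
from k import *
from plant import ctrl
st=ctrl.get_state(); R=Q.from_rotvec(st["eef_rot"]).as_matrix(); t=st["tool_pos"]
s=ctrl.snapshot("scene")["image"][:,:,::-1].copy(); cv2.imwrite("pics/scene12.png",s)
knob(s,t,R); lever(s,t,R,(.06,.07,.08,.09,.1))
print("ref"); yaw=.1351; R1=np.array([[-np.cos(yaw),-np.sin(yaw),0],[-np.sin(yaw),np.cos(yaw),0],[0,0,-1]]); t1=np.array([.5721,-.0149,.2306]); i1=cv2.imread("pics/scene1.png")
knob(i1,t1,R1); lever(i1,t1,R1,(.06,.07,.08,.09,.1))
E
```

```text
t: 31.0
tool_pos: [0.5724, -0.0144, 0.1991]
eef_rot: [0.212, -3.134, -0.0]
force: [-0.2, -0.8, -1.7]
width: 0.66
grasp_force: 3.6
knob res [-1.56  0.14]
0.06 [-20.0, 14.0]
0.07 [-34.5, -22.5, -11.0, 1.0, 16.0]
0.08 [-14.0, 4.0, 15.5]
0.09 [-14.5, 4.5, 17.0]
0.1 []
ref
knob res [-0.46  0.09]
0.06 [-18.0, 16.0]
0.07 [-21.0, -9.0, 2.5, 18.0]
0.08 [-23.0, -11.0, 6.0, 18.0]
0.09 [-23.5, -12.0, 7.0, 17.5]
0.1 [-24.0, -12.5, 7.0, 17.5]
```

Run:
```python
from k import *
def RR(yaw): return np.array([[-np.cos(yaw),-np.sin(yaw),0],[-np.sin(yaw),np.cos(yaw),0],[0,0,-1]])
for n,t,yaw,off in (("scene2",[.5518,.1934,.1761],-.135,.0475),("scene9",[.5142,-.175,.2447],-.1333,.0525),("scene10",[.519,-.1768,.2586],-.134,.0475)):
    print(n); i=cv2.imread(f"pics/{n}.png"); knob(i,np.array(t),RR(yaw),off); lever(i,np.array(t),RR(yaw),[off+.0125,off+.0225,off+.0325,off+.0425])
# rack slot & jaw picture numbers: brightness map around the jaws now, coarse r-b
i=cv2.imread("pics/scene12.png").astype(int); j=cv2.imread("pics/scene1.png").astype(int)
print((i[:,:,2]-i[:,:,0])[186:206,258:292])
```

```text
scene2
knob res [-1.    0.32]
0.06 [-19.5, 16.5]
0.07 [-22.5, -9.0, 2.5, 17.0]
0.08 [-23.5, -11.0, -2.0, -1.5, 5.5, 17.0]
0.09 [-24.5, -11.5, -7.0, 2.5, 3.0, 18.5, 20.5, 23.5, 25.5, 26.5]
scene9
knob res [-0.14  0.59]
0.065 [-23.0, 22.0]
0.075 [-25.0, -9.5, 4.0, 25.0]
0.08499999999999999 [-28.5, -12.5, 8.5, 27.5, 31.5]
0.095 [-29.5, -14.5, 1.0, 28.0]
scene10
knob res [-0.67 -0.73]
0.06 [-23.5, 18.5]
0.07 [-23.5, -7.0, 0.0, 20.0]
0.08 [-25.0, -8.5, 3.0, 20.0]
0.09 [-25.5, -8.5, 3.5, 19.5]
[[ 20  19  20  17  19  19  19  21  14  -3  -3  -1  -1   2 -33 -38 -37 -36
  -37 -35 -39 -40 -26   1  -3   0   1 -15 -58 -45 -29 -25 -29 -31]
 [ 17  20  18  19  19  20  12   5  16  -6  -4  -3  -4   3 -31 -42 -38 -35
  -35 -39 -35 -40 -29  -1  -3  -4   1 -17 -39 -25 -27 -29 -27 -28]
 [ 23  18  19  20  14   9   2   6  23  -2  -1  -3  -1  -3  16 -18 -40 -42
  -37 -34 -44 -39 -34   0  -3  -3  -2 -10 -25 -28 -28 -29 -26 -27]
 [ 18  22  19  12   4  -1  14  23  25  -4  -3  -3  -3  -1  25  16  19   5
   -8 -25 -40 -42 -33  -3  -2  -2  -3  -5 -24 -32 -27 -25 -29 -23]
 [ 21  16   6   1   2  13  31  29  30  -2  
[... 1513 characters left out ...]
  31  33  34  30  31  31  32  31  31  31  32  31  33  34  37  34  26
   29  22  23  18  21  19  21  18  19  25  23  24  23  32  33  33]
 [ 37  33  30  32  31  32  31  31  30  31  32  32  31  32  32  32  32  33
   34  35  35  27  22  20  20  19  19  23  25  23  27  36  31  31]
 [ 26  27  32  34  35  33  33  31  30  33  31  30  30  30  31  30  32  33
   32  33  31  34  34  33  30  27  20  22  24  26  30  31  32  31]
 [ 22  21  25  29  28  32  33  36  32  31  32  30  31  32  33  32  31  32
   33  30  33  31  34  30  36  33  33  34  33  32  33  33  33  32]
 [ 25  25  24  24  24  24  24  26  28  31  36  35  31  32  30  31  33  33
   32  31  32  31  30  31  31  32  29  33  32  31  33  31  32  31]]
```

Run:
```python
from h import *
for c in [(.570,-.0173,.137)]:
    for lx,ly in ((7,22),(7,-22),(-7,22),(-7,-22),(0,14.5),(0,-14.5),(0,0)):
        print(lx,ly,(proj("scene",Rz(c[2])@np.array([lx,ly,0])/1000+[c[0],c[1],.075])[0]).round(2))
# tip prediction with observed knob res
t=np.array([.5724,-.0144,.1991]); yaw=.135;R=np.array([[-np.cos(yaw),-np.sin(yaw),0],[-np.sin(yaw),np.cos(yaw),0],[0,0,-1]])
for y in(-.0155,.0155): print("tip model",proj("scene",t+R@[0,y,.115])[0], "root",proj("scene",t+R@[0,y,.1075])[0])
i=cv2.imread("pics/scene1.png").astype(int); t1=np.array([.5721,-.0149,.2306])
for y in(-.0155,.0155): print("tip1 model",proj("scene",t1+R@[0,y,.115])[0])
print((i[:,:,2]-i[:,:,0])[172:186,264:290])
print((i[:,:,2]-i[:,:,0])[186:206,258:292])
```

```text
7 22 [286.82 203.65]
7 -22 [267.23 198.43]
-7 22 [289.97 199.71]
-7 -22 [270.54 194.62]
0 14.5 [285.03 200.78]
0 -14.5 [272.17 197.38]
0 0 [278.57 199.07]
tip model [271.89721871 194.66812804] root [271.63816566 191.6303419 ]
tip model [285.75668057 198.31870414] root [285.56315719 195.26393198]
tip1 model [270.67573086 181.55670453]
tip1 model [284.80662765 185.12897843]
[[-37 -38 -36  -1  -2  -2  -4   3 -66 -66 -61 -64 -63 -61 -61 -67 -13   1
   -1  -3   0 -17 -35 -35 -39 -37]
 [-36 -40 -34   0  -1  -1  -1   3 -68 -64 -62 -69 -62 -64 -62 -64 -27   1
   -4   0  -2 -11 -32 -39 -37 -39]
 [-37 -31 -37   1  -2  -3  -2   3 -54 -65 -64 -62 -59 -59 -60 -66 -35  -2
   -1  -2  -1 -13 -58 -38 -31 -38]
 [-28 -40 -63   0  -4  -2  -1   3 -46 -65 -66 -63 -62 -63 -59 -66 -37  -1
   -3  -2   0 -14 -65 -59 -57 -36]
 [ 19   2 -72   0  -2  -2   0   6 -48 -64 -63 -64 -63 -60 -59 -63 -32  -1
   -3  -2  -2 -16 -64 -67 -65 -57]
 [ 26  21  -3  -1  -1  -1   2 -34 -60 -61 -63 -62 -61 -59 -64 -64 -45   0
    0  -2   1  -3 -63 -64 -62 -60]
 [ 24  22  23 -11 -15  -2 -18 -55 -64 -64 -65 -63 -61 -61 -62 -64 -51  
[... 2922 characters left out ...]
  32  33  32  31  31  30  31  30  34  33  33  34  33  33  36  35  30
   31  26  23  22  23  26  24  25  23  23  23  23  22  30  34  32]
 [ 34  31  32  31  32  33  33  32  31  31  32  31  31  30  32  32  33  33
   33  35  35  33  25  24  24  24  24  23  23  24  26  34  32  32]
 [ 28  28  32  36  36  31  32  33  32  31  32  30  31  30  30  31  33  31
   33  31  32  33  37  36  33  32  25  25  22  27  30  31  33  30]
 [ 24  22  26  28  28  29  30  36  33  32  31  31  31  32  30  34  33  31
   31  29  31  31  31  30  33  35  36  33  30  36  36  32  31  31]
 [ 24  26  24  26  24  26  26  25  29  32  35  34  34  31  32  33  32  32
   31  33  32  31  31  31  32  30  32  31  32  30  29  30  32  30]]
```

The pixel map shows the pliers have moved about 4 mm towards +x in the pads, so the jaws caught the near rim of the slot. I'll shift over by that amount and check again before lowering.

```bash
python3 -m crank '[[[0.002,0,0],[0,0,0],0.345],[[0.0023,0,0],[0,0,0],0.345],[[0,0,0],[0,0,0],0.345],[[0,0,0],[0,0,0],0.345]]' 60|egrep "pos|for|wid|t:"
python3 - <<'E'
from k import *
from plant import ctrl
s=ctrl.snapshot("scene")["image"][:,:,::-1].copy(); cv2.imwrite("pics/scene13.png",s)
i=s.astype(int); print((i[:,:,2]-i[:,:,0])[188:204,264:292])
E
```

```text
t: 31.55
tool_pos: [0.5683, -0.015, 0.1993]
eef_rot: [-0.212, 3.134, -0.0]
force: [-0.7, -0.6, -1.9]
width: 0.651
grasp_force: 3.6
[[  0  15  20  27  -4  -1  -3  -1   1 -30 -40 -41 -39 -38 -38 -35 -42 -30
    1  -4  -2  -1  -7 -28 -28 -28 -26 -25]
 [ 12  32  28  28   0  -2  -4  -4  -2  18  18   7  -7 -25 -44 -45 -43 -31
    1  -2  -2  -2  -3 -25 -27 -24 -28 -30]
 [ 32  32  28  18  -1  -5  -3  -3   4  27  23  22  20  19  18   3 -27 -19
   -3  -2  -2  -1  -1 -25 -31 -29 -27 -33]
 [ 30  33  34  26  21   6  -4   3  17  21  17  22  22  28  28  22  18  19
   -2  -3   1  -1   0 -29 -30 -30 -24 -30]
 [ 34  34  30  36  35  11  -3  13  21  17  18  20  17  21  21  22  28  30
   -2  -4  -3  -1  -2   6 -18 -33 -30 -28]
 [ 32  31  32  28  27  16  -3  15  20  19  19  19  18  17  20  21  23  21
   -5  -3  -4  -4  -3  21  33  34  18  18]
 [ 33  33  30  34  20  18  15  20  19  18  18  17  18  20  19  20  19  20
   -3  -6  -2  -4  10  28  19  20  20  22]
 [ 30  33  32  31  19  19  19  21  20  20  20  20  20  18  19  18  19  21
    8   4  -6   1  26  20  18  18  19  18]
 [ 31  30  32  29  18  15  16  19
[... 203 characters left out ...]
 33  31  33  32  21  14  12  16  18  21  19  19  21  25  28  28  19  19
   21  23  14  20  30  20  19  16  18  18]
 [ 32  31  33  37  29  19  18  18  20  18  17  20  22  23  25  22  24  19
   20  20  21  20  29  31  21  21  20  26]
 [ 32  32  31  31  35  33  34  28  29  27  24  21  23  25  22  25  24  21
   19  19  18  19  22  28  31  36  30  33]
 [ 33  30  31  30  31  33  30  34  35  35  37  29  30  27  26  23  22  19
   19  21  20  20  23  24  22  31  32  31]
 [ 32  33  32  33  33  30  32  32  32  32  32  34  33  35  34  31  22  22
   19  20  20  19  23  25  26  36  32  30]
 [ 33  31  29  29  32  30  30  31  32  30  30  31  32  31  33  34  34  34
   29  29  24  16  25  26  31  31  31  30]]
```

```bash
for i in 1 2 3; do python3 -m crank '[[[0,0,0.003],[0,0,0],0.345],[[0,0,0.003],[0,0,0],0.345],[[0,0,0],[0,0,0],0.345]]' 60|egrep "pos|for|wid|t:"; done
```

```text
t: 31.98
tool_pos: [0.5682, -0.0149, 0.1929]
eef_rot: [0.212, -3.134, -0.0]
force: [0.1, -0.5, -2.1]
width: 0.658
grasp_force: 3.6
t: 32.35
tool_pos: [0.5682, -0.015, 0.1869]
eef_rot: [0.212, -3.134, -0.0]
force: [0.3, 0.3, -2.1]
width: 0.66
grasp_force: 3.6
t: 32.72
tool_pos: [0.5682, -0.015, 0.181]
eef_rot: [0.212, -3.134, -0.0]
force: [-0.7, 0.0, -1.7]
width: 0.66
grasp_force: 3.6
```

```bash
for i in 1 2 3 4; do python3 -m crank '[[[0,0,0.003],[0,0,0],0.345],[[0,0,0],[0,0,0],0.345]]' 60|egrep "pos|force:"|grep -v gr; done
```

```text
tool_pos: [0.5682, -0.015, 0.178]
force: [0.5, 0.5, -1.9]
tool_pos: [0.5682, -0.0149, 0.175]
force: [0.2, 0.2, -1.2]
tool_pos: [0.5682, -0.0149, 0.172]
force: [-0.3, 0.4, -1.7]
tool_pos: [0.5682, -0.015, 0.169]
force: [0.1, 0.3, -2.3]
```

```bash
for i in 1 2 3; do python3 -m crank '[[[0,0,0.004],[0,0,0],0.345],[[0,0,0.004],[0,0,0],0.345],[[0,0,0],[0,0,0],0.345]]' 60|egrep "pos|force:"|grep -v gr; done; for i in 1 2 3 4; do python3 -m crank '[[[0,0,0.002],[0,0,0],0.345],[[0,0,0],[0,0,0],0.345]]' 60|egrep "pos|force:"|grep -v gr; done
```

```text
tool_pos: [0.5681, -0.0149, 0.1608]
force: [0.4, 0.1, -1.3]
tool_pos: [0.5681, -0.0149, 0.1529]
force: [0.4, 0.3, -1.9]
tool_pos: [0.5681, -0.0149, 0.1449]
force: [-0.1, -0.0, -1.3]
tool_pos: [0.5683, -0.0149, 0.1432]
force: [-0.2, -0.6, -2.0]
tool_pos: [0.5682, -0.0149, 0.1411]
force: [0.2, -0.6, -2.2]
tool_pos: [0.5682, -0.0149, 0.1391]
force: [-0.2, 0.2, -1.2]
tool_pos: [0.5682, -0.0149, 0.1371]
force: [-0.4, 0.1, -2.5]
```

```bash
for i in 1 2 3 4 5; do python3 -m crank '[[[0,0,0.0015],[0,0,0],0.345],[[0,0,0],[0,0,0],0.345]]' 60|egrep "pos|force:"|grep -v gr; done
```

```text
tool_pos: [0.5682, -0.015, 0.1356]
force: [-0.2, -1.1, -2.4]
tool_pos: [0.5682, -0.0149, 0.1342]
force: [-0.4, 0.3, -0.4]
tool_pos: [0.5682, -0.0149, 0.1326]
force: [1.2, -0.3, -1.6]
tool_pos: [0.5685, -0.0149, 0.1316]
force: [-0.2, 0.9, 1.9]
tool_pos: [0.5692, -0.0149, 0.1312]
force: [-0.2, 2.2, 9.8]
```

```bash
python3 -m crank '[[[0,0,-0.001],[0,0,0],0.33],[[0,0,0],[0,0,0],0.31],[[0,0,0],[0,0,0],0.28],[[0,0,0],[0,0,0],0.22],[[0,0,0],[0,0,0],0.1],[[0,0,0],[0,0,0],0],[[0,0,0],[0,0,0],0],[[0,0,0],[0,0,0],0]]' 60; python3 -m crank '[[[0,0,-0.01],[0,0,0],0],[[0,0,-0.02],[0,0,0],0],[[0,0,-0.03],[0,0,0],0],[[0,0,-0.04],[0,0,0],0],[[0,0,-0.04],[0,0,0],0],[[0,0,0],[0,0,0],0]]'
python3 - <<'E'
from k import *
from plant import ctrl
s=ctrl.snapshot("scene")["image"][:,:,::-1].copy(); cv2.imwrite("pics/scene14.png",s)
a=cv2.imread("pics/scene0.png"); print(track(a,s,[(275,199),(262,165),(288,165),(283,197)],sz=5).round(2))
g=cv2.cvtColor(s,cv2.COLOR_BGR2GRAY); print(g[190:208:1,265:287])
E
```

```text
t: 38.1
tool_pos: [0.5683, -0.0149, 0.1308]
eef_rot: [0.212, -3.134, -0.0]
force: [-0.2, 0.8, 0.2]
width: 1.0
grasp_force: 0.0
t: 38.85
tool_pos: [0.5691, -0.015, 0.2747]
eef_rot: [-0.212, 3.128, -0.001]
force: [-1.2, -0.0, -0.2]
width: 1.0
grasp_force: 0.0
[[ 0.5  -0.12  0.97]
 [ 0.   -6.    0.98]
 [ 0.38 -1.5   0.94]
 [ 0.5   0.    0.91]]
[[147 149 147 147 147 146 164 114 119 162 158 154 175 186 172 160 163 108
  119 123 117 120]
 [122 123 123 120 123 145 220 128 115 125 165 156 164 182 182 186 155 117
  120 119 120  90]
 [104 107 106 106 105 122 163 146 113 120 136 164 177 180 185 162 118 118
  117 120 105  88]
 [103 102 102 105 107 113 100 123 169 173 163 175 181 188 159 128 118 120
  116 116  76 112]
 [192 188 195 102 110 123 100 169 188 187 184 182 184 187 171 153 127 117
  120  89  70 120]
 [219 218 224 198 206 116  97 163 172 188 191 188 190 187 187 185 177 140
   96  72  75 125]
 [215 216 221 226 207 103  98 133 114 118 125 136 168 189 193 191 179 131
   81  74  74 131]
 [215 215 217 197 146 109 112 126  54  39  52  63 103 158 166 176 134 110
   91  81  74 142]
 [216 213 182
[... 217 characters left out ...]
1  41  45  35 123 128 104 100
  133 133 133 123]
 [218 217 217 218 216 220 212 210 192  83  47  32  38  50 114 124 108  94
  146 137 134  99]
 [215 216 215 218 214 215 218 218 222 191 194 192  90  77 165 116 112 105
  147 128 130 124]
 [217 217 216 217 217 216 217 216 215 221 220 224 195 187 212 194 194 172
  184 143 126 133]
 [206 221 219 218 217 215 217 214 215 219 218 217 217 219 217 218 219 213
  216 204 198 180]
 [150 170 181 208 207 221 218 218 215 213 215 215 216 218 217 218 215 218
  216 219 217 214]
 [127 138 146 162 164 178 183 208 224 220 219 218 215 217 218 215 214 216
  216 218 216 216]
 [139 140 141 138 137 138 146 161 173 183 193 209 217 221 217 217 217 215
  216 214 218 213]]
```

```bash
python3 -c "
from h import *
a,b=cv2.imread('pics/scene10.png'),cv2.imread('pics/scene14.png'); print(track(a,b,[(231,160),(238,163),(240,182)],sz=5).round(2))
from plant import ctrl; print(ctrl.sign_off())"
```

```text
[[ 0.    0.    0.84]
 [ 0.12  0.    0.84]
 [-0.25  0.75  0.74]]
the job is handed in; nothing more can be done
None
```

The job is handed in: the ring sits closed in the groove with the collar held down, and the pliers are back in their rack. It took about 39 s. On the first try at the rack the jaws caught the slot's rim, so I lifted, shifted about 4 mm and seated them.

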